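# Gauge the long bolt and stand it in its carton

### The job

Check the loose long hex bolt and put it into stock: lay it in the sloping length gauge with its head at the upper end and its threaded tip right down against the foot plate, and let go of it there. Then take it again and drop it, threaded tip down, into the empty one of the three narrow upright cartons, so that it stands on the carton's floor with its head up. Do not disturb the other things on the counter.

Things in the scene. Friction and masses are not known exactly. Their poses are not given: they have to be found in the camera images.
- bolt: the long steel hex bolt, loose: shank 18 mm in diameter and 150 mm long, hexagonal head 27 mm across flats (31 mm across corners), 12 mm thick; 162 mm over all; about 0.36 kg, centre of mass 8 mm from the middle towards the head. Origin on its axis at mid-length; x runs along the axis from tip to head. At the start it lies flat with its head away from the robot, within 0.6 rad of straight ahead
- bolt_center (a point): middle of the long bolt on its axis, 81 mm from the tip's end face and 81 mm from the top of the head; same axes as the bolt. On the counter the bolt lies on a flat of its head and on its tip, this point 11 mm up and the axis 1.7 degrees off level
- bolt_tip (a point): centre of the long bolt's threaded end face
- bolt_neck (a point): point on the long bolt's axis where the shank meets the head, 150 mm from the tip
- gauge: fixed grey length gauge: an aluminium V-rail 140 mm long sloping up at 45 degrees away from the robot, over a base plate 160 x 70 x 8 mm. Origin under the middle of the base; x is the level direction in which the rail climbs, z up. The rail is 16 mm wide, keel and legs 10 mm: narrower than the bolt's shank, so fingers can straddle bolt and rail. The bolt's head stays clear beyond the rail's top end
- gauge_foot (a point): where the centre of the bolt's tip comes to lie, on the face of the foot plate (36 mm wide), 40 mm above the counter, 55 mm from the gauge's origin on the robot's side; same axes as the gauge. Over the lowest 30 mm of the rail are two cheeks 30 mm apart, 8 mm higher than the bolt's axis. Friction is high: the bolt may not slide down the rail by itself
- gauge_top (a point): where the bolt's neck comes to lie in the gauge, 150 mm up the slope from gauge_foot, 146 mm above the counter
- empty_carton_floor (a point): centre of the inner floor of the empty one of three fixed upright square cardboard cartons, outside 42 x 42 mm and 80 mm tall, inside 36 x 36 mm, walls and floor 3 mm thick, open at the top (rim 77 mm above this point). Axes along the carton's sides, z up. The two other cartons are alike but full of short bolts that end below the rim
- short_bolt_center (a point): bystander: loose short hex bolt, 92 mm over all, same shank and head as the long one; middle of its axis
- nut: bystander: loose large hex nut 40 mm wide, 22 mm high; underside centre
- flange: bystander: dark steel ring 72 mm across, 12 mm thick; underside centre
- spanner: bystander: spanner 180 mm long lying beyond the cartons; middle of the underside
- stock_box: bystander: closed cardboard box 60 x 100 x 50 mm; underside centre
- jar: bystander: jar 64 mm across, 85 mm tall, on the right; underside centre
There are look-alikes about, which are no part of the job. What is shaped like the gauge but blue or orange is not meant.

How it is judged:
On the way:
1. the long bolt rests, let go, in the sloping gauge: tip within 8 mm of its place at the foot plate, neck (under the head) within 10 mm of its place at the upper end (distance between bolt_tip and gauge_foot below 0.008 m and distance between bolt_neck and gauge_top below 0.01 m and linear speed of bolt below 0.03 m/s and contact force between the fingers and bolt below 0.05 N), for 0.2 s.
At the end, for the whole second after the job is handed in: the long bolt stands, released and at rest, in the carton that was empty: the centre of its tip inside the walls and within 15 mm of the floor, head up, leaning no more than 0.45 rad; the bystanders within 30 mm of where they started (x of bolt_tip in the frame of empty_carton_floor between -0.018 and 0.018 m and y of bolt_tip in the frame of empty_carton_floor between -0.018 and 0.018 m and z of bolt_tip in the frame of empty_carton_floor between -0.005 and 0.015 m and height (world z) of bolt_neck above 0.12 m and angle between bolt's own x axis and vertical below 0.45 rad and linear speed of bolt below 0.03 m/s and contact force between the fingers and bolt below 0.05 N and distance of each of short_bolt_center, nut, flange, spanner, stock_box, jar from where it was at the start of the episode below 0.03 m); the robot touches nothing.
It fails at once if a bystander (short bolt, nut, ring, spanner, box, jar) moved by more than 30 mm (distance of any of short_bolt_center, nut, flange, spanner, stock_box, jar from where it was at the start of the episode above 0.03 m).
It also fails if it takes over 58 s, if anything falls off the work surface, if the arm or the gripper's body presses on something with over 40 N, if the wrist force passes 120 N, or if a joint passes its speed limit or range.

### The arm

A 6-joint arm with a two-finger parallel gripper is mounted at the origin on the work surface. World frame = base frame: x ahead of the robot, y to its left, z up, the work surface at z = 0. Lengths are in m, angles in rad, forces in N, time in s.
With the tool pointing down it reaches from about 0.375 to 0.75 m from the base axis. Payload 9 kg.
Tool frame: the origin (TCP) lies at the very end of the fingers, on their centre line; the grasp point (between the pads) lies 19 mm behind it; y points along the fingers, x is the direction in which the jaws open and shut, and the axes are right-handed (so a half turn about y gives the same grasp; the last joint's range is limited). The gripper opens to 85 mm and grips with 20 to 120 N. Pads are 22 mm wide; open, the fingers measure 114 mm over their backs; the gripper's body (76 mm by 85 mm) begins 54 mm behind the grasp point. The pads swing forward as they close: fully open they stand 13 mm farther back than shut.
Start: joints at [-1.438, 0.104, 0.097, 1.564, 0, 1.353], TCP at [0.206, -0.563, 0.231] pointing down, gripper open.
Joint ranges: [-2.99, 2.99], [-0.84, 1.86], [-1.1, 1.16], [-1.84, 2.11], [-1.51, 1.56], [-3.14, 3.14]. Speed limits (rad/s): [2.22, 2.22, 2.57, 3.14, 3.14, 3.14].

### API

Orientations are given as a unit quaternion [w, x, y, z].
In Python, from workcell import * gives the robot as it stands.
- The arm moves only by the tool step_arm, never from a script. Its argument "deltas" is a list of rows, each an object with "rot": the turn, a rotation vector about the world's x, y, z in rad, a list of three; "xyz": the shift along the world's x, y, z in m, a list of three; "hand": the closure, from -1 (fully open) to 1 (shut). In form: [{"rot": [rx, ry, rz], "xyz": [x, y, z], "hand": hand}, ...]. A call has 1 to 8 rows; each row shifts and turns the commanded pose from where the row before left it; what a row does not reach is not made up. A row lasts 1/8 s, in which the tool goes at most 62.5 mm and 10.7 degrees, less where a joint would pass 70% of its speed; a pose out of reach is approached as far as the arm can. A call with a gripper value outside its range is refused whole. The fingers move at their own pace and stop on an object; "newtons" is the grip in N (left out, the last holds). Time passes only in rows, so rows that do not move let the fingers close. It gives the time, the measured TCP pose, the force and the opening at its end, in the units of the state.
- sense(): the state, without advancing time (a new reading comes with each control period).
- get_image(name): name is "scene" or "top" or "wrist"; returns (picture, depth): 400x640x3 uint8, red, green, blue; 400x640 float32, m along the optical axis (not along the pixel's ray), 0 where there is no reading.
- camera_model(name): a dict with "fx", "fy", "cx", "cy" (pixels), "position" and "rotation" of the camera in the world. Camera axes: x right, y up, looking along -z (the intrinsics and any distortion apply to the point x, -y, -z); pixel columns grow to the right and rows downward; lengths in m; the calibration is good to about 2 mm. The wrist camera is an equidistant fisheye: a pixel r from the principal point sees the ray r / f radians off the axis. A picture is of the moment at which its call begins: read the wrist's pose just before it. camera_model takes no time and is no camera call; for the wrist camera it gives the pose at the moment of the call.
- finish_job(): hands the job in, once; it reports no verdict.
The state is a dict: "time_s": time; "joint_pos": joint angles; "qd": joint speeds; "joint_torque": joint torques, N m; "ee_pos": TCP position; "tool_rot": TCP orientation; "force": force on the tool from outside, world axes, zero at the start; "ft_torque": the same for the moment, N m; "gripper_width": finger opening in m.
Only numpy, scipy, OpenCV 4.12 (cv2) and the standard library are available. Lean on these libraries where they do the work, as an engineer would, in place of code of your own. Each camera call takes 0.05 s, during which the arm holds its last target.

## Working session

There is one attempt and no reset: what is moved stays moved. The work goes in short steps, Python scripts to look and compute and a tool call to move; the robot and the scene stay as the last step left them, time stands still between calls to the robot, and variables do not carry over. Pictures are saved under pics/ and viewed, and the job is handed in when it is done.

Besides the shell and the picture viewer there is one more tool, called after "Emit:" as a command line: name --argument value ..., lists and objects as JSON in quotes. step_arm: Moves the arm, as the interface text tells. Its arguments: {"type":"object","properties":{"deltas":{"type":"array"},"newtons":{"type":"number"}},"required":["deltas"]}

```bash
mkdir -p pics; ls; python3 - <<'E'
from workcell import *
import cv2,numpy as np
print(sense())
for n in ("scene","top"):
    p,d=get_image(n); m=camera_model(n); print(n,m)
    cv2.imwrite(f"pics/{n}0.png",p[:,:,::-1]); np.savez(f"{n}0.npz",p=p,d=d,**{k:np.array(v) for k,v in m.items() if not isinstance(v,str)})
E
```

```text
pics
{'time_s': 0.0, 'joint_pos': array([-1.43771841e+00,  1.04703114e-01,  9.64756867e-02,  1.56388335e+00,
        1.27068128e-05,  1.35310276e+00]), 'qd': array([ 9.00257719e-05,  3.26661967e-04,  7.73621296e-04, -1.37861116e-03,
        3.14939608e-04,  1.02553614e-04]), 'joint_torque': array([ 8.40121975e-04, -5.56923008e+01,  5.03653944e+01,  1.67622051e-02,
       -1.31907145e-04, -6.89850609e-06]), 'ee_pos': array([ 0.20614593, -0.56313153,  0.23052361]), 'tool_rot': array([ 0.57991877, -0.57922826,  0.40539669, -0.40477447]), 'force': array([ 0.33699484, -0.21307902,  0.21316039]), 'ft_torque': array([ 0.00130209, -0.04005805, -0.0143654 ]), 'gripper_width': 0.08562314929359871}
scene {'fx': 506.9953306652109, 'fy': 506.9953306652109, 'cx': 323.1355133487118, 'cy': 196.1620522081803, 'position': array([1.76006534, 0.28460049, 1.17235402]), 'rotation': array([0.53460551, 0.25141297, 0.35099308, 0.72649316])}
top {'fx': 419.29313048565473, 'fy': 419.29313048565473, 'cx': 320.87737919941077, 'cy': 198.7039186764614, 'position': array([ 0.39945464, -0.10568494,  1.16991163]), 'rotation': array([-0.69961217, -0.03647951,  0.04946584,  0.71187442])}
```

View pics/scene0.png

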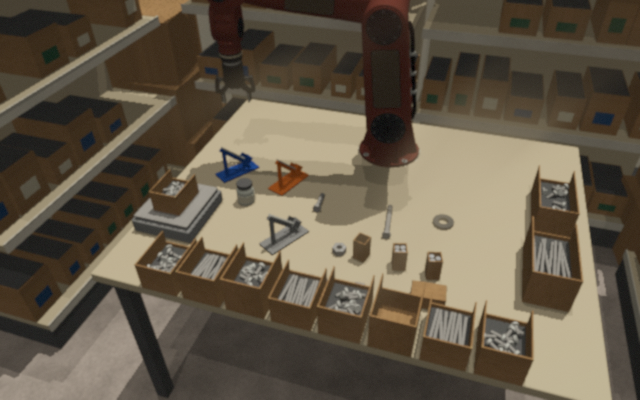

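View pics/top0.png

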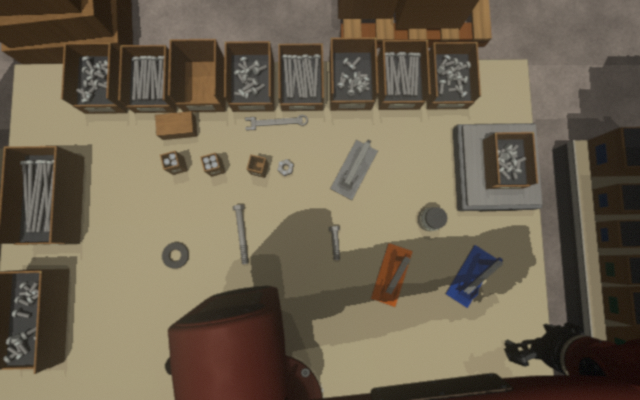

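The top view shows these objects:
- Long bolt at about (240,233), with its head at the top. The short bolt is at (335,242).
- Grey gauge at about (354,168). The look-alikes are orange (392,273) and blue (474,276), so grey is the one meant.
- Cartons at (174,162) and (212,164), both full of bolts, and at (258,165), which looks empty.

I'll confirm these in enlarged crops.

```bash
cat > h.py <<'E'
import numpy as np,cv2
from scipy.spatial.transform import Rotation as R
def load(n): return dict(np.load(n))
def rot(D):
    q=D['rotation']; return R.from_quat([q[1],q[2],q[3],q[0]]).as_matrix()
def pts(D):
    d=D['d'];v,u=np.mgrid[:d.shape[0],:d.shape[1]]
    P=np.stack([(u-D['cx'])/D['fx']*d,-(v-D['cy'])/D['fy']*d,-d],-1)
    W=P@rot(D).T+D['position']; W[d==0]=np.nan; return W
def proj(D,X):
    c=(np.atleast_2d(X)-D['position'])@rot(D)
    return np.c_[D['cx']+D['fx']*c[:,0]/-c[:,2],D['cy']-D['fy']*c[:,1]/-c[:,2]]
E
python3 - <<'E'
from h import *
D=load('top0.npz');W=pts(D)
p=D['p'][:,:,::-1]
a=cv2.resize(p[125:275,155:385],None,fx=3.4,fy=3.4,interpolation=cv2.INTER_CUBIC)
cv2.imwrite('pics/crop1.png',a)
S=load('scene0.npz');b=cv2.resize(S['p'][190:290,250:460,::-1],None,fx=3.7,fy=3.7,interpolation=cv2.INTER_CUBIC)
cv2.imwrite('pics/crop2.png',b)
for (u,v) in [(240,207),(241,233),(244,260),(258,165),(174,162),(212,164),(286,167),(354,168),(300,260),(200,210),(400,200)]: print(u,v,W[v,u].round(4))
E
```

```text
240 207 [0.52   0.0936 0.0251]
241 233 [0.4492 0.0914 0.0202]
244 260 [0.376  0.084  0.0141]
258 165 [0.64   0.0469 0.0063]
174 162 [0.6369 0.2589 0.0763]
212 164 [0.6307 0.1597 0.0734]
286 167 [ 0.6352 -0.0311 -0.0042]
354 168 [ 0.6147 -0.2171  0.071 ]
300 260 [ 0.3729 -0.0679  0.0025]
200 210 [0.516  0.2089 0.0007]
400 200 [ 0.5344 -0.3506  0.0046]
```

View pics/crop1.png

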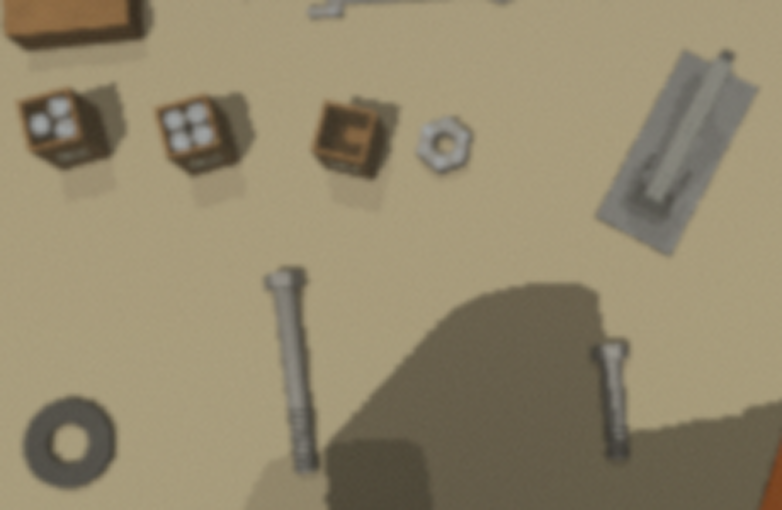

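View pics/crop2.png

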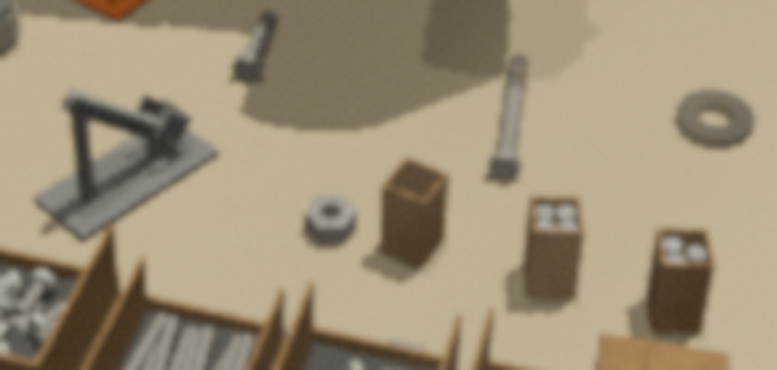

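The crops settle which is which. In crop1, the cartons at (60,130) and (195,135) hold short bolts. The one at (347,135) is open and empty, with the nut at (445,145) beside it. The grey gauge is at (680,150), its foot at the lower left. The long bolt runs from its head (285,280) to its tip (305,465). Next I'll measure these precisely.

```bash
python3 - <<'E'
from h import *
for n in('top0.npz','scene0.npz'):
    D=load(n);W=pts(D);x,y,z=W[...,0],W[...,1],W[...,2]
    print(n)
    # counter offset
    for nm,(x0,x1,y0,y1) in dict(tab1=(.4,.5,.13,.18),tab2=(.55,.6,-.1,-.02),tab3=(.5,.7,-.36,-.33)).items():
        m=(x>x0)&(x<x1)&(y>y0)&(y<y1)&(abs(z)<.03); print(nm,np.nanmedian(z[m]).round(4),m.sum())
    def box(nm,b,z0,z1):
        x0,x1,y0,y1=b;m=(x>x0)&(x<x1)&(y>y0)&(y<y1)&(z>z0)&(z<z1)
        q=W[m][:,:2].astype(np.float32)
        if len(q)<5: print(nm,len(q));return
        r=cv2.minAreaRect(q*1000); print(nm,len(q),'rect',np.round(r[0],1),np.round(r[1],1),round(r[2],1),'mean',q.mean(0).round(4),'z',np.median(W[m][:,2]).round(4))
    box('bolt',(.34,.57,.06,.12),.008,.05)
    box('carton',(.6,.68,.005,.09),.065,.1)
    box('cartonall',(.6,.69,.005,.09),.02,.1)
    box('gaugeall',(.5,.75,-.33,-.13),.006,.2)
    for a in (.03,.06,.09,.12): box('gauge%.2f'%a,(.5,.75,-.33,-.13),a,a+.03)
    box('nut',(.6,.68,-.06,0.01),.01,.03)
E
```

```text
top0.npz
tab1 -0.0002 652
tab2 -0.0002 494
tab3 -0.0004 734
bolt 414 rect [446.6  96.7] [160.2  31. ] 4.2 mean [0.4502 0.0926] z 0.0182
carton 118 rect [629.9  44.4] [42.4 42.4] 75.4 mean [0.6297 0.0448] z 0.0784
cartonall 266 rect [629.8  44.4] [42.5 42.5] 75.2 mean [0.6298 0.0442] z 0.0607
gaugeall 1193 rect [ 625.6 -248.5] [129.1 227.4] 65.9 mean [ 0.621  -0.2204] z 0.0096
gauge0.03 153 rect [ 586.9 -201. ] [35.4 45. ] 60.2 mean [ 0.5839 -0.1994] z 0.0448
gauge0.06 98 rect [ 609.4 -213.7] [35.8 57.6] 60.5 mean [ 0.6145 -0.216 ] z 0.0729
gauge0.09 88 rect [ 646.  -234.1] [15.7 36.5] 59.3 mean [ 0.6445 -0.2332] z 0.1067
gauge0.12 50 rect [ 667.3 -245.3] [14.9 24.7] 62.5 mean [ 0.6654 -0.2446] z 0.1265
nut 164 rect [630.7 -28.9] [40.6 43.8] 16.9 mean [ 0.6305 -0.0291] z 0.0217
scene0.npz
tab1 -0.0019 284
tab2 -0.0021 230
tab3 -0.0019 324
bolt 181 rect [451.2  95.9] [168.1  29.5] 4.1 mean [0.4651 0.0943] z 0.016
carton 133 rect [632.5  43.8] [45.3 52.8] 76.3 mean [0.6339 0.0438] z 0.0732
cartonall 364 rect [633.2  43.9] [47.4 52.3] 73.1 mean [0.638  0.0442] z 0.0574
gaugeall 717 rect [ 638.6 -221.6] [ 91.9 204.1] 50.8 mean [ 0.6358 -0.223 ] z 0.0303
gauge0.03 164 rect [ 624.5 -212.3] [ 44.9 121. ] 70.5 mean [ 0.6082 -0.2101] z 0.0454
gauge0.06 92 rect [ 631.  -228.9] [33.8 95.8] 55.2 mean [ 0.6433 -0.2288] z 0.0745
gauge0.09 75 rect [ 655.2 -239.3] [19.6 52.5] 60.5 mean [ 0.6603 -0.2383] z 0.1028
gauge0.12 28 rect [ 669.4 -246.7] [15.9 27.7] 59.5 mean [ 0.6705 -0.2465] z 0.1248
nut 116 rect [635.7 -29.1] [41.9 42.8] 61.5 mean [ 0.636  -0.0294] z 0.0189
```

```bash
python3 - <<'E'
from h import *
D=load('top0.npz');W=pts(D);x,y,z=W[...,0],W[...,1],W[...,2]
v,u=np.mgrid[:400,:640]
m=(u>322)&(u<385)&(v>130)&(v<206)&(z>.005)&(z<.2)
k=m.astype(np.uint8);n,l,s,c=cv2.connectedComponentsWithStats(k);b=1+np.argmax(s[1:,4]);m=l==b
q=W[m];r=cv2.minAreaRect((q[:,:2]*1000).astype(np.float32));print(len(q),r,q[:,0].min(),q[:,0].max())
h=q[(q[:,2]<.02)];r=cv2.minAreaRect((h[:,:2]*1000).astype(np.float32));print('base',r,np.median(h[:,2]))
# rail: line fit upper part
a=q[q[:,2]>.075];d=np.linalg.svd(a-a.mean(0),full_matrices=False)[2][0];d*=np.sign(d[2]);print('rail',a.mean(0),d,'yaw',np.degrees(np.arctan2(d[1],d[0])),'el',np.degrees(np.arcsin(d[2])))
# bolt axis
m=(u>225)&(u<255)&(v>198)&(v<268)&(z>.008)&(z<.04);q=W[m]
c=q[:,:2].mean(0);e=np.linalg.svd(q[:,:2]-c)[2][0];e*=np.sign(e[0]);t=(q[:,:2]-c)@e
print('bolt',c,e,np.degrees(np.arctan2(e[1],e[0])),t.min(),t.max(), 'mid',c+e*(t.min()+t.max())/2)
w=(q[:,:2]-c)@np.array([-e[1],e[0]])
for t0 in np.arange(-.08,.08,.02):
  k=(t>t0)&(t<t0+.02); print(round(t0,3),w[k].min().round(4),w[k].max().round(4),np.median(q[k,2]).round(4))
from workcell import *
s=sense();qq=s['tool_rot'];print(R.from_quat([qq[1],qq[2],qq[3],qq[0]]).as_matrix().round(3))
E
```

```text
1299 ((631.4270629882812, -225.55596923828125), (69.7594223022461, 178.61045837402344), 60.89330291748047) 0.5389980249572036 0.71107340464306
base ((631.4270629882812, -225.55596923828125), (69.7594223022461, 178.61045837402344), 60.89330291748047) 0.00800910290696466
rail [ 0.64558348 -0.23361666  0.10655229] [ 0.64505765 -0.36086794  0.67355398] yaw -29.224184261787016 el 42.341958546446925
bolt [0.45020091 0.09264511] [0.99257853 0.12160534] 6.984760630525151 -0.08385086038661947 0.07731838737686397 mid [0.44695892 0.09224792]
-0.08 -0.0076 0.0097 0.0166
-0.06 -0.0088 0.0095 0.0169
-0.04 -0.0078 0.0099 0.017
-0.02 -0.0079 0.0089 0.0185
0.0 -0.008 0.0091 0.0183
0.02 -0.0075 0.0136 0.0192
0.04 -0.0078 0.0094 0.0192
0.06 -0.0147 0.0164 0.0232
[[ 0.344 -0.     0.939]
 [-0.939  0.001  0.344]
 [-0.001 -1.     0.   ]]
```

Emit:
step_arm --deltas '[{"rot": [0, 0, 0.182], "xyz": [0.016, 0.041, -0.002], "hand": -0.1}, {"rot": [0, 0, 0.182], "xyz": [0.016, 0.041, -0.002], "hand": -0.1}, {"rot": [0, 0, 0.182], "xyz": [0.016, 0.041, -0.002], "hand": -0.1}, {"rot": [0, 0, 0.182], "xyz": [0.016, 0.041, -0.002], "hand": -0.1}, {"rot": [0, 0, 0.182], "xyz": [0.016, 0.041, -0.002], "hand": -0.1}, {"rot": [0, 0, 0.182], "xyz": [0.016, 0.041, -0.002], "hand": -0.1}, {"rot": [0, 0, 0.182], "xyz": [0.016, 0.041, -0.002], "hand": -0.1}, {"rot": [0, 0, 0.182], "xyz": [0.016, 0.041, -0.002], "hand": -0.1}]' --newtons 60

```text
time_s: 1.1
ee_pos: [0.3344, -0.2341, 0.215]
tool_rot: [0.702, -0.702, -0.085, 0.085]
force: [0.8, -0.3, -0.0]
gripper_width: 0.0468
```

Emit:
step_arm --deltas '[{"rot": [0, 0, 0.182], "xyz": [0.016, 0.041, -0.002], "hand": -0.1}, {"rot": [0, 0, 0.182], "xyz": [0.016, 0.041, -0.002], "hand": -0.1}, {"rot": [0, 0, 0.182], "xyz": [0.016, 0.041, -0.002], "hand": -0.1}, {"rot": [0, 0, 0.182], "xyz": [0.016, 0.041, -0.002], "hand": -0.1}, {"rot": [0, 0, 0.182], "xyz": [0.016, 0.041, -0.002], "hand": -0.1}, {"rot": [0, 0, 0.182], "xyz": [0.016, 0.041, -0.002], "hand": -0.1}, {"rot": [0, 0, 0.182], "xyz": [0.016, 0.041, -0.002], "hand": -0.1}, {"rot": [0, 0, 0.182], "xyz": [0.016, 0.041, -0.002], "hand": -0.1}]'

```text
time_s: 2.1
ee_pos: [0.4624, 0.0941, 0.199]
tool_rot: [0.467, -0.467, -0.531, 0.531]
force: [0.2, -0.7, 1.2]
gripper_width: 0.0468
```

```bash
cat >> h.py <<'E'
def st():
    from workcell import sense
    s=sense();q=s['tool_rot'];M=R.from_quat([q[1],q[2],q[3],q[0]]).as_matrix()
    f=M[:,1]; print('t',round(s['time_s'],2),'tcp',s['ee_pos'].round(4),'w',round(s['gripper_width'],4),'F',s['force'].round(1),'M',s['ft_torque'].round(2),'j',s['joint_pos'].round(2))
    print(' jaw',M[:,0].round(3),'finger',f.round(3),'z',M[:,2].round(3)); return s,M
def snap(n,tag):
    from workcell import get_image,camera_model
    m=camera_model(n);p,d=get_image(n)
    cv2.imwrite(f"pics/{tag}.png",p[:,:,::-1]); np.savez(f"{tag}.npz",p=p,d=d,**{k:np.array(v) for k,v in m.items() if not isinstance(v,str)})
def wpts(D):  # fisheye
    d=D['d'];v,u=np.mgrid[:d.shape[0],:d.shape[1]]
    dx,dy=(u-D['cx'])/D['fx'],(v-D['cy'])/D['fy'];r=np.hypot(dx,dy)+1e-9;t=np.tan(r)/r
    P=np.stack([dx*t*d,-dy*t*d,-d],-1);W=P@rot(D).T+D['position'];W[(d==0)|(r>1.4)]=np.nan;return W
def wproj(D,X):
    c=(np.atleast_2d(X)-D['position'])@rot(D);x,y,z=c[:,0],-c[:,1],-c[:,2]
    r=np.hypot(x,y);th=np.arctan2(r,z);return np.c_[D['cx']+D['fx']*th*x/r,D['cy']+D['fy']*th*y/r]
E
python3 -c "
from h import *
st();snap('wrist','w1');snap('top','t1')
D=load('w1.npz');print(D['position'],D['fx'],D['cx'],D['cy'])"
```

```text
t 2.1 tcp [0.4624 0.0941 0.199 ] w 0.0468 F [ 0.2 -0.7  1.2] M [-0.02 -0.03  0.02] j [-0.08 -0.3  -0.34  1.53 -0.   -0.2 ]
 jaw [-0.127  0.992  0.   ] finger [-0.  0. -1.] z [-0.992 -0.127  0.   ]
[0.39115197 0.08605983 0.34057191] 309.70691628693146 317.24716792708284 198.81350720428085
```

View pics/w1.png

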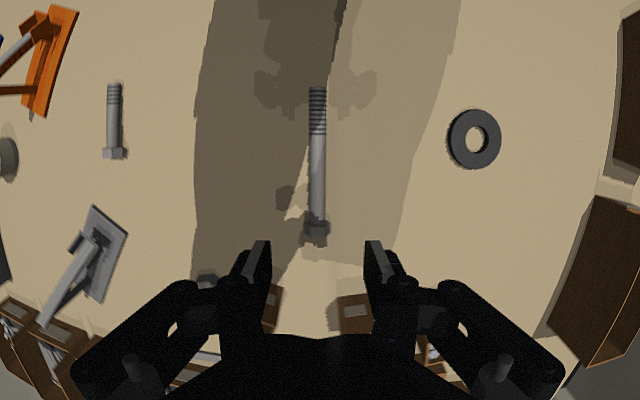

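View pics/t1.png

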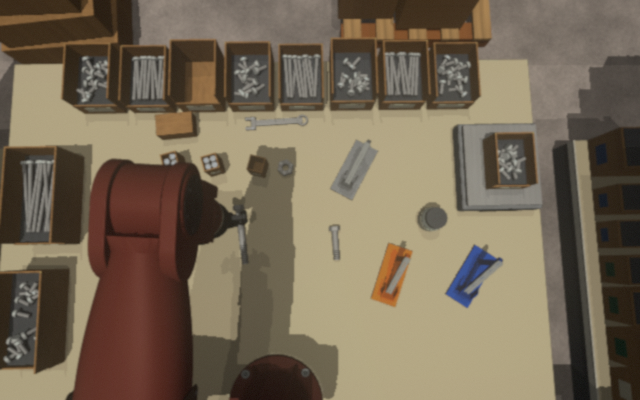

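The wrist view shows the long bolt nearly straight down the picture, with its tip at (317,87) and its head at (316,233), roughly under the jaws. The gauge is at (95,255) and the short bolt at (115,120).

```bash
python3 - <<'E'
from h import *
D=load('w1.npz');W=wpts(D)
v,u=np.mgrid[:400,:640];z=W[...,2]
print('table z',np.nanmedian(z[100:200,360:420]))
m=(u>300)&(u<335)&(v>80)&(v<245)&(z>.007)&(z<.04);q=W[m]
c=q[:,:2].mean(0);e=np.linalg.svd(q[:,:2]-c)[2][0];e*=np.sign(e[0]);t=(q[:,:2]-c)@e
w=(q[:,:2]-c)@np.array([-e[1],e[0]])
print(len(q),c,np.degrees(np.arctan2(e[1],e[0])),t.min(),t.max())
for a in np.arange(-.09,.09,.02):
  k=(t>a)&(t<a+.02); print(round(a,3),w[k].min().round(4),w[k].max().round(4),np.percentile(q[k,2],95).round(4))
# pixel-based: tip, neck center rays at z of the axis
def ray(u,v,zz):
    dx,dy=(u-D['cx'])/D['fx'],(v-D['cy'])/D['fy'];r=np.hypot(dx,dy);s=np.sin(r)/r
    d=rot(D)@np.array([dx*s,-dy*s,-np.cos(r)]);o=D['position'];return o+d*(zz-o[2])/d[2]
print(ray(317,87,.009),ray(316,150,.011),ray(316.5,222,.0135))
E
```

```text
table z -0.0010154596491981915
2723 [0.44738498 0.09233058] 7.085147712600172 -0.08242394497380581 0.0793700056309546
-0.09 -0.0089 0.009 0.0177
-0.07 -0.0089 0.0092 0.0183
-0.05 -0.0089 0.0093 0.0187
-0.03 -0.0088 0.0083 0.019
-0.01 -0.0088 0.0085 0.0197
0.01 -0.0089 0.0087 0.0202
0.03 -0.0089 0.009 0.0209
0.05 -0.0146 0.0148 0.0259
0.07 -0.0147 0.015 0.0271
[0.36631673 0.08281961 0.009     ] [0.43337122 0.0903802  0.011     ] [0.51351848 0.10120418 0.0135    ]
```

Emit:
step_arm --deltas '[{"rot": [0, 0, 0], "xyz": [0, 0, -0.05], "hand": -0.1}, {"rot": [0, 0, 0], "xyz": [0, 0, -0.05], "hand": -0.1}, {"rot": [0, 0, 0], "xyz": [0, 0, -0.05], "hand": -0.1}, {"rot": [0, 0, 0], "xyz": [0, 0, -0.03], "hand": -0.1}, {"rot": [0, 0, 0], "xyz": [0, 0, -0.012], "hand": -0.1}, {"rot": [0, 0, 0], "xyz": [0, 0, 0], "hand": -0.1}]'

```text
time_s: 2.95
ee_pos: [0.4619, 0.0923, 0.0073]
tool_rot: [0.469, -0.469, -0.529, 0.529]
force: [0.4, -0.2, -0.3]
gripper_width: 0.047
```

Emit:
step_arm --deltas '[{"rot": [0, 0, 0], "xyz": [0, 0, -0.003], "hand": 0.3}, {"rot": [0, 0, 0], "xyz": [0, 0, 0], "hand": 1}, {"rot": [0, 0, 0], "xyz": [0, 0, 0], "hand": 1}, {"rot": [0, 0, 0], "xyz": [0, 0, 0], "hand": 1}, {"rot": [0, 0, 0], "xyz": [0, 0, 0], "hand": 1}]' --newtons 80

```text
time_s: 3.58
ee_pos: [0.4632, 0.0923, 0.0057]
tool_rot: [-0.468, 0.469, 0.53, -0.529]
force: [-1.9, -0.8, 6.3]
gripper_width: 0.0148
```

```bash
python3 -c "
from h import *
st();snap('wrist','w2')"
```

```text
t 3.58 tcp [0.4632 0.0923 0.0057] w 0.0148 F [-1.9 -0.8  6.3] M [-0.17  0.27  0.04] j [-0.08 -0.21 -0.62  1.16 -0.   -0.2 ]
 jaw [-0.121  0.993 -0.001] finger [ 0.002 -0.    -1.   ] z [-0.993 -0.121 -0.002]
```

View pics/w2.png

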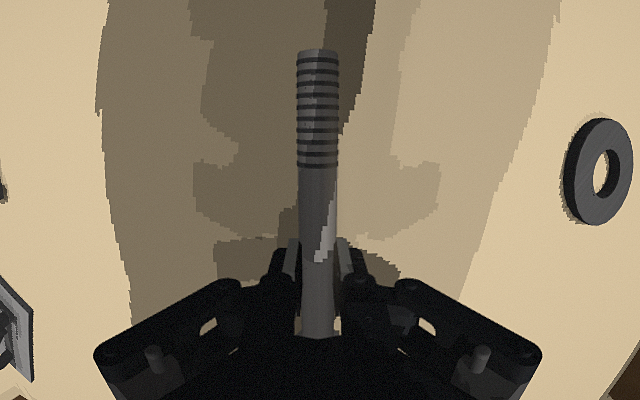

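The wrist view shows the bolt held between the jaws, its tip at (318,52). The reported width of 14.8 mm is less than the 18 mm shank, so I'll lift and check the hold.

Emit:
step_arm --deltas '[{"rot": [0, 0, 0], "xyz": [0, 0, 0.01], "hand": 1}, {"rot": [0, 0, 0], "xyz": [0, 0, 0.03], "hand": 1}, {"rot": [0, 0, 0], "xyz": [0, 0, 0.05], "hand": 1}, {"rot": [0, 0, 0], "xyz": [0, 0, 0.05], "hand": 1}, {"rot": [0, 0, 0], "xyz": [0, 0, 0.05], "hand": 1}, {"rot": [0, 0, 0], "xyz": [0, 0, 0.0], "hand": 1}]'

```text
time_s: 4.38
ee_pos: [0.4641, 0.0924, 0.1988]
tool_rot: [-0.467, 0.471, 0.531, -0.528]
force: [0.2, 0.1, -4.0]
gripper_width: 0.0149
```

```bash
python3 - <<'E'
from h import *
s,M=st();snap('wrist','w3')
D=load('w3.npz');W=wpts(D);v,u=np.mgrid[:400,:640]
L=(W-s['ee_pos'])@M
m=(abs(L[...,0])<.02)&(L[...,2]>.014)&(L[...,2]<.13)&(abs(L[...,1])<.03)
q=L[m];print(len(q))
for a in np.arange(.01,.13,.02):
  k=(q[:,2]>a)&(q[:,2]<a+.02)
  if k.sum(): print(round(a,2),k.sum(),q[k].min(0).round(4),q[k].max(0).round(4))
E
```

```text
t 4.38 tcp [0.4641 0.0924 0.1988] w 0.0149 F [ 0.2  0.1 -4. ] M [-0.06  0.02  0.02] j [-0.08 -0.3  -0.34  1.52  0.   -0.2 ]
 jaw [-0.121  0.993 -0.001] finger [ 0.007 -0.    -1.   ] z [-0.993 -0.121 -0.007]
7637
0.01 1292 [-0.0079 -0.0145  0.014 ] [ 0.0102 -0.0037  0.03  ]
0.03 1750 [-0.0079 -0.0147  0.03  ] [ 0.0102 -0.0026  0.05  ]
0.05 1911 [-0.0081 -0.0142  0.05  ] [ 0.0105 -0.0022  0.0698]
0.07 1917 [-0.0082 -0.0144  0.0701] [ 0.0104 -0.0015  0.09  ]
0.09 767 [-0.0082 -0.0131  0.09  ] [ 0.0107 -0.0009  0.0984]
```

View pics/w3.png

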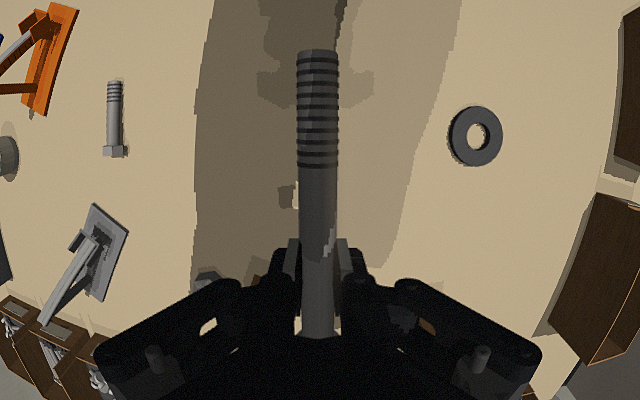

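The bolt is held level: 4 N of weight, tip 98 mm from the grip line, and its axis 5.5 mm behind the TCP. Next I'll locate the gauge and carton precisely.

```bash
python3 - <<'E'
from h import *
from scipy.optimize import least_squares
for f,P in(('top0.npz',pts),('t1.npz',pts),('w3.npz',wpts)):
    D=load(f);W=P(D);x,y,z=W[...,0],W[...,1],W[...,2]
    yaw=np.radians(-29.2);c,s=np.cos(yaw),np.sin(yaw)
    o=np.array([.626,-.222]);gx=(x-o[0])*c+(y-o[1])*s;gy=-(x-o[0])*s+(y-o[1])*c
    near=(abs(gx)<.12)&(abs(gy)<.07)
    b=near&(z>.004)&(z<.013)
    print(f,'base',b.sum())
    h,e=np.histogram(gx[b],np.arange(-.1,.105,.005));print(' gx',[(round(a,3),k) for a,k in zip(e,h) if k])
    h,e=np.histogram(gy[b],np.arange(-.06,.06,.005));print(' gy',[(round(a,3),k) for a,k in zip(e,h) if k])
    r=near&(z>.085)&(z<.2)
    A=np.c_[gx[r],np.ones(r.sum())];k=np.linalg.lstsq(A,gy[r],rcond=None)[0];print(' rail gy=%.4f gx + %.4f'%tuple(k), r.sum(), 'gx+.015 vs z: ',np.median((z-gx)[r]),'gy range',gy[r].min(),gy[r].max(),'gx max',gx[r].max())
E
```

```text
top0.npz base 1013
 gx [(np.float64(-0.1), np.int64(2)), (np.float64(-0.095), np.int64(2)), (np.float64(-0.085), np.int64(21)), (np.float64(-0.08), np.int64(39)), (np.float64(-0.075), np.int64(44)), (np.float64(-0.07), np.int64(41)), (np.float64(-0.065), np.int64(41)), (np.float64(-0.06), np.int64(18)), (np.float64(-0.055), np.int64(20)), (np.float64(-0.05), np.int64(18)), (np.float64(-0.045), np.int64(20)), (np.float64(-0.04), np.int64(29)), (np.float64(-0.035), np.int64(26)), (np.float64(-0.03), np.int64(27)), (np.float64(-0.025), np.int64(29)), (np.float64(-0.02), np.int64(25)), (np.float64(-0.015), np.int64(31)), (np.float64(-0.01), np.int64(32)), (np.float64(-0.005), np.int64(34)), (np.float64(0.0), np.int64(28)), (np.float64(0.005), np.int64(29)), (np.float64(0.01), np.int64(30)), (np.float64(0.015), np.int64(30)), (np.float64(0.02), np.int64(32)), (np.float64(0.025), np.int64(31)), (np.float64(0.03), np.int64(34)), (np.float64(0.035), np.int64(33)), (np.float64(0.04), np.int64(28)), (np.float64(0.045), np.int64(32)), (np.float64(0.05), np.int64(31)), (np.float64(0.055), np.int
[... 4696 characters left out ...]
int64(25))]
 gy [(np.float64(-0.04), np.int64(34)), (np.float64(-0.035), np.int64(106)), (np.float64(-0.03), np.int64(96)), (np.float64(-0.025), np.int64(107)), (np.float64(-0.02), np.int64(119)), (np.float64(-0.015), np.int64(112)), (np.float64(-0.01), np.int64(97)), (np.float64(-0.005), np.int64(130)), (np.float64(-0.0), np.int64(193)), (np.float64(0.005), np.int64(222)), (np.float64(0.01), np.int64(215)), (np.float64(0.015), np.int64(230)), (np.float64(0.02), np.int64(218)), (np.float64(0.025), np.int64(227)), (np.float64(0.03), np.int64(174))]
 rail gy=0.0566 gx + -0.0026 601 gx+.015 vs z:  0.08342859490632767 gy range -0.010488266356646913 0.006871486090280337 gx max 0.05765136189574368
```

```bash
python3 - <<'E'
from h import *
a=load('top0.npz')['p'][130:210,320:395,::-1]
b=load('w3.npz')['p'][190:340,20:150,::-1]
a=cv2.resize(a,(375*1,400),interpolation=cv2.INTER_CUBIC);b=cv2.resize(b,(347,400),interpolation=cv2.INTER_CUBIC)
cv2.imwrite('pics/g1.png',np.hstack([a,b]))
E
```

```text
(no output)
```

View pics/g1.png

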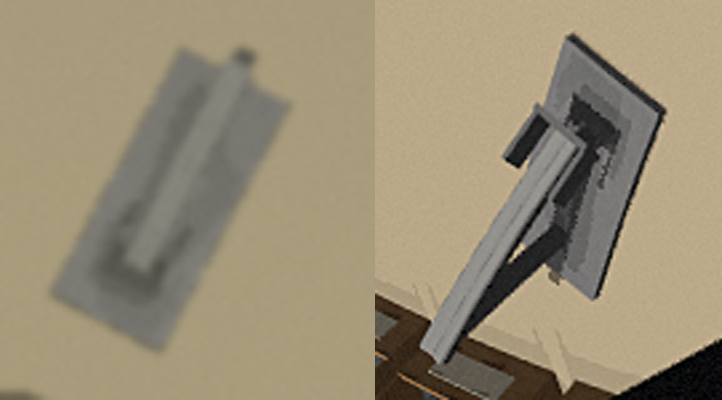

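The left crop is the top view and the right crop is the wrist view. Both show the grey gauge with its foot and cheeks towards the robot and the rail climbing to +x/−y. The measured base gives a gauge origin of (0.624, −0.221) and a yaw of −29.2°. The rail height also fits: its surface lies 9 mm below the expected bolt axis.

```bash
cat >> h.py <<'E'
O=np.array([.6238,-.2214,0]);YAW=np.radians(-29.2)
gx=np.array([np.cos(YAW),np.sin(YAW),0]);gy=np.array([-gx[1],gx[0],0]);Z=np.array([0,0,1.])
FOOT=O-.055*gx+.040*Z; U=(gx+Z)/2**.5; NRM=(Z-gx)/2**.5
def frame(f,jaw): # finger dir, jaw dir
    return np.c_[jaw,f,np.cross(jaw,f)]
def go(M,s,Mt,pt):
    rv=R.from_matrix(Mt@M.T).as_rotvec();print('rotvec',rv.round(4),'deg',np.degrees(np.linalg.norm(rv)).round(1),'dxyz',(pt-s['ee_pos']).round(4))
E
python3 - <<'E'
from h import *
s,M=st();print('foot',FOOT,'top',FOOT+.15*U)
Mt=frame(-NRM,gy);print(Mt.round(3))
tip=np.array([0,-.0055,.098])
for a,b in((.010,.07),(.010,0.003),(0,0)):
    pt=FOOT+a*U+b*NRM-Mt@tip;print(pt);go(M,s,Mt,pt)
E
```

```text
t 4.42 tcp [0.4631 0.0925 0.196 ] w 0.0149 F [ 0.4 -0.8 -4.8] M [0.05 0.03 0.03] j [-0.08 -0.3  -0.35  1.52  0.   -0.2 ]
 jaw [-0.121  0.993 -0.   ] finger [ 0.003 -0.    -1.   ] z [-0.993 -0.121 -0.003]
foot [ 0.57578929 -0.19456772  0.04      ] top [ 0.66837665 -0.24631305  0.14606602]
[[ 0.488  0.617 -0.617]
 [ 0.873 -0.345  0.345]
 [ 0.    -0.707 -0.707]]
[ 0.60263962 -0.20957386  0.16197592]
rotvec [-0.153  -0.7802 -0.5978] deg 57.0 dxyz [ 0.1396 -0.3021 -0.034 ]
[ 0.64399531 -0.23268678  0.11459977]
rotvec [-0.153  -0.7802 -0.5978] deg 57.0 dxyz [ 0.1809 -0.3252 -0.0814]
[ 0.63967457 -0.230272    0.10540738]
rotvec [-0.153  -0.7802 -0.5978] deg 57.0 dxyz [ 0.1766 -0.3228 -0.0906]
```

Emit:
step_arm --deltas '[{"rot": [-0.0219, -0.1115, -0.0854], "xyz": [0.0175, -0.0378, 0], "hand": 1}, {"rot": [-0.0219, -0.1115, -0.0854], "xyz": [0.0175, -0.0378, 0], "hand": 1}, {"rot": [-0.0219, -0.1115, -0.0854], "xyz": [0.0175, -0.0378, 0], "hand": 1}, {"rot": [-0.0219, -0.1115, -0.0854], "xyz": [0.0175, -0.0378, 0], "hand": 1}, {"rot": [-0.0219, -0.1115, -0.0854], "xyz": [0.0175, -0.0378, 0], "hand": 1}, {"rot": [-0.0219, -0.1115, -0.0854], "xyz": [0.0175, -0.0378, 0], "hand": 1}, {"rot": [-0.0219, -0.1115, -0.0854], "xyz": [0.0175, -0.0378, 0], "hand": 1}, {"rot": [0, 0, 0], "xyz": [0.0175, -0.0378, 0], "hand": 1}]'

```text
time_s: 5.42
ee_pos: [0.6121, -0.2103, 0.1869]
tool_rot: [-0.338, 0.794, 0.465, -0.199]
force: [-0.3, 0.8, -3.5]
gripper_width: 0.015
```

```bash
cat > tipm.py <<'E'
from h import *
import sys
tag=sys.argv[1]
s,M=st();snap('wrist',tag)
D=load(tag+'.npz');W=wpts(D);L=(W-s['ee_pos'])@M
m=(abs(L[...,0])<.02)&(L[...,2]>.014)&(L[...,2]<.125)&(abs(L[...,1]+.005)<.025)
q=L[m];print(len(q))
for a in np.arange(.01,.13,.02):
  k=(q[:,2]>a)&(q[:,2]<a+.02)
  if k.sum(): print(round(a,2),k.sum(),q[k].min(0).round(4),q[k].max(0).round(4))
Mt=frame(-NRM,gy);tip=np.array([0,-.0055,.098])
for a,b in((.010,.07),(.010,0.003),(0,0)): go(M,s,Mt,FOOT+a*U+b*NRM-Mt@tip)
E
python3 tipm.py w4
```

```text
t 5.42 tcp [ 0.6121 -0.2103  0.1869] w 0.015 F [-0.3  0.8 -3.5] M [0.65 1.03 0.02] j [-0.54 -0.73 -0.89  0.65  0.02 -0.02]
 jaw [ 0.489  0.872 -0.001] finger [ 0.604 -0.34  -0.721] z [-0.629  0.352 -0.693]
7732
0.01 1265 [-0.0082 -0.0156  0.014 ] [ 0.0099 -0.004   0.03  ]
0.03 1741 [-0.008  -0.0155  0.03  ] [ 0.0098 -0.0044  0.05  ]
0.05 1911 [-0.0084 -0.015   0.05  ] [ 0.0102 -0.0031  0.0697]
0.07 1944 [-0.0083 -0.0149  0.07  ] [ 0.0102 -0.0022  0.09  ]
0.09 871 [-0.0084 -0.0142  0.09  ] [ 0.0107 -0.001   0.0997]
rotvec [-0.0088 -0.0182  0.0018] deg 1.2 dxyz [-0.0095  0.0008 -0.025 ]
rotvec [-0.0088 -0.0182  0.0018] deg 1.2 dxyz [ 0.0319 -0.0224 -0.0723]
rotvec [-0.0088 -0.0182  0.0018] deg 1.2 dxyz [ 0.0275 -0.0199 -0.0815]
```

View pics/w4.png

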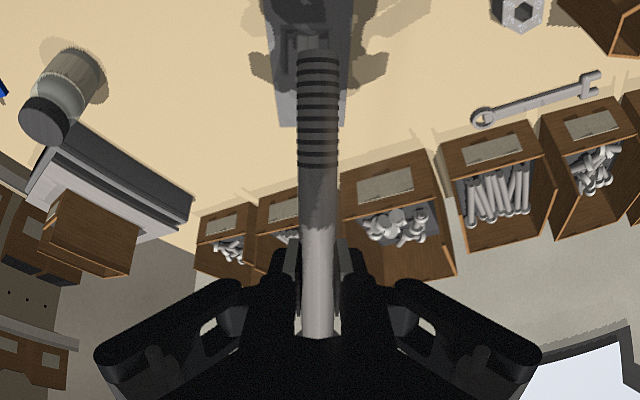

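The wrist view shows the bolt pointing at the gauge's foot region (about (300,40)), roughly in line with the rail below. I'll check lateral alignment in the tool frame, with the gauge and the bolt in the same camera.

```bash
python3 - <<'E'
from h import *
D=load('w4.npz');W=wpts(D)
G=np.stack([(W-O)@gx,(W-O)@gy,W[...,2]],-1)
m=(abs(G[...,0])<.1)&(abs(G[...,1])<.05)&(G[...,2]>.004)&(G[...,2]<.085)
v,u=np.mgrid[:400,:640]; m&=(v<130)
q=G[m]
for z0,z1 in((.004,.013),(.02,.035),(.035,.05),(.05,.07)):
  k=(q[:,2]>z0)&(q[:,2]<z1); 
  if k.sum(): print(z0,k.sum(),np.percentile(q[k],[1,50,99],axis=0).round(4))
print('foot px',wproj(D,FOOT),'axis px',wproj(D,FOOT+.05*U))
a=D['p'][0:140,230:400,::-1];cv2.imwrite('pics/g2.png',cv2.resize(a,None,fx=4,fy=4,interpolation=cv2.INTER_CUBIC))
E
```

```text
0.004 5194 [[-0.0666 -0.0362  0.0053]
 [-0.0286 -0.0134  0.0069]
 [ 0.0752  0.0328  0.0085]]
0.02 173 [[-0.0504 -0.0167  0.0259]
 [-0.0472 -0.0012  0.0331]
 [-0.0424  0.0129  0.035 ]]
0.035 1004 [[-0.0655 -0.0195  0.0354]
 [-0.0571 -0.0033  0.0435]
 [-0.0312  0.0156  0.0495]]
0.05 262 [[-0.0556 -0.0198  0.05  ]
 [-0.0469 -0.0176  0.0552]
 [-0.024   0.0163  0.0657]]
foot px [[310.21353156  31.80760711]] axis px [[310.19950224 100.07068806]]
```

View pics/g2.png

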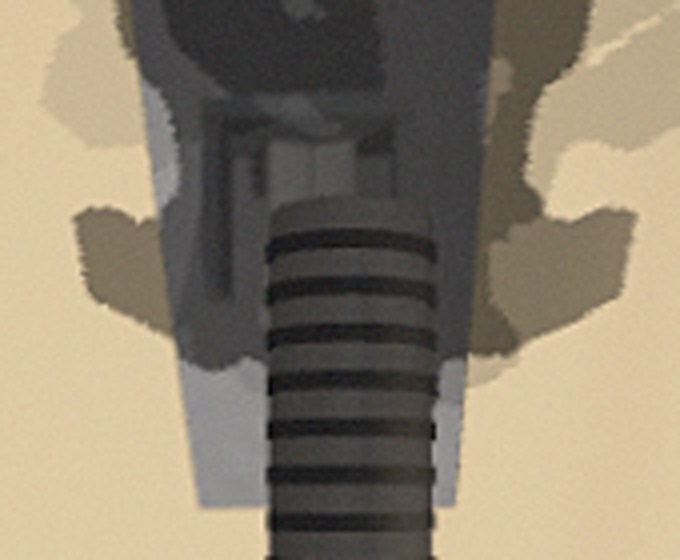

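The common camera view puts the gauge about 2 mm to −gy relative to the top-camera estimate, and the bolt already lies parallel to the rail. So I'll apply a small lateral correction and no turn.

```bash
cat > tgt.py <<'E'
from h import *
s,M=st();tip=np.array([0,-.005,.0985])
cur=s['ee_pos']+M@tip-(FOOT-.0022*gy)
print('tip rel foot: u %.4f n %.4f gy %.4f'%(cur@U,cur@NRM,cur@gy))
for a,b in((.010,.04),(.010,.012),(.010,0.003),(.01,-.002),(0,0)): print(a,b,(FOOT-.0022*gy+a*U+b*NRM-M@tip-s['ee_pos']).round(4))
E
python3 tgt.py
```

```text
t 5.47 tcp [ 0.6136 -0.2152  0.1887] w 0.0148 F [ 0.8 -5.2 -1.7] M [ 0.18  0.85 -0.26] j [-0.55 -0.72 -0.88  0.64  0.02 -0.03]
 jaw [ 0.492  0.871 -0.003] finger [ 0.604 -0.343 -0.72 ] z [-0.628  0.352 -0.694]
tip rel foot: u 0.0372 n 0.0814 gy 0.0028
0.01 0.04 [ 0.0074 -0.0074 -0.0485]
0.01 0.012 [ 0.0247 -0.017  -0.0683]
0.01 0.003 [ 0.0303 -0.0201 -0.0747]
0.01 -0.002 [ 0.0333 -0.0219 -0.0782]
0 0 [ 0.0259 -0.0177 -0.0839]
```

Emit:
step_arm --deltas '[{"rot": [0, 0, 0], "xyz": [0.0025, -0.0025, -0.016], "hand": 1}, {"rot": [0, 0, 0], "xyz": [0.0025, -0.0025, -0.016], "hand": 1}, {"rot": [0, 0, 0], "xyz": [0.0024, -0.0024, -0.016], "hand": 1}, {"rot": [0, 0, 0], "xyz": [0, 0, 0], "hand": 1}, {"rot": [0, 0, 0], "xyz": [0, 0, 0], "hand": 1}]'

```text
time_s: 6.1
ee_pos: [0.6215, -0.2184, 0.1457]
tool_rot: [-0.335, 0.795, 0.465, -0.197]
force: [0.4, -0.1, -3.3]
gripper_width: 0.0147
```

```bash
python3 tipm.py w5|head -8; python3 tgt.py
```

```text
t 6.1 tcp [ 0.6215 -0.2184  0.1457] w 0.0147 F [ 0.4 -0.1 -3.3] M [ 0.58  0.99 -0.05] j [-0.55 -0.66 -0.92  0.54  0.02 -0.03]
 jaw [ 0.489  0.872 -0.002] finger [ 0.607 -0.342 -0.717] z [-0.626  0.349 -0.697]
7755
0.01 1279 [-0.0082 -0.0156  0.014 ] [ 0.0099 -0.0043  0.03  ]
0.03 1734 [-0.008  -0.0156  0.03  ] [ 0.0098 -0.0044  0.05  ]
0.05 1922 [-0.0083 -0.0152  0.05  ] [ 0.0102 -0.0036  0.0697]
0.07 1942 [-0.0083 -0.0151  0.07  ] [ 0.0102 -0.0022  0.09  ]
0.09 878 [-0.0084 -0.0146  0.09  ] [ 0.0106 -0.0024  0.0997]
t 6.15 tcp [ 0.6218 -0.2187  0.1467] w 0.0147 F [-0.4  0.4 -3.9] M [ 0.65  1.09 -0.01] j [-0.55 -0.66 -0.92  0.54  0.02 -0.03]
 jaw [ 0.489  0.872 -0.002] finger [ 0.608 -0.343 -0.716] z [-0.625  0.349 -0.698]
tip rel foot: u 0.0137 n 0.0449 gy 0.0036
0.01 0.04 [-0.001  -0.0036 -0.0061]
0.01 0.012 [ 0.0163 -0.0132 -0.0259]
0.01 0.003 [ 0.0218 -0.0163 -0.0323]
0.01 -0.002 [ 0.0249 -0.0181 -0.0358]
0 0 [ 0.0175 -0.0139 -0.0415]
```

View pics/w5.png

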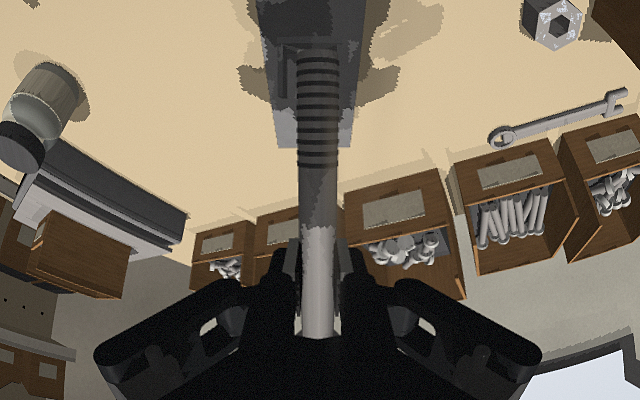

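Emit:
step_arm --deltas '[{"rot": [0, 0, 0], "xyz": [-0.0015, -0.0031, 0], "hand": 1}, {"rot": [0, 0, 0], "xyz": [0.009, -0.005, -0.013], "hand": 1}, {"rot": [0, 0, 0], "xyz": [0.009, -0.005, -0.013], "hand": 1}, {"rot": [0, 0, 0], "xyz": [0, 0, 0], "hand": 1}, {"rot": [0, 0, 0], "xyz": [0, 0, 0], "hand": 1}]'

```text
time_s: 6.78
ee_pos: [0.6382, -0.2322, 0.1211]
tool_rot: [-0.335, 0.795, 0.465, -0.197]
force: [-0.2, 0.4, -3.0]
gripper_width: 0.0151
```

```bash
python3 tgt.py; python3 -c "
from h import *
snap('wrist','w6');D=load('w6.npz');a=D['p'][0:200,200:440,::-1];cv2.imwrite('pics/g3.png',cv2.resize(a,None,fx=3,fy=3,interpolation=cv2.INTER_CUBIC))"
```

```text
t 6.78 tcp [ 0.6382 -0.2322  0.1211] w 0.0151 F [-0.2  0.4 -3. ] M [ 0.59  1.06 -0.01] j [-0.55 -0.55 -0.9   0.45  0.03 -0.03]
 jaw [ 0.49   0.872 -0.002] finger [ 0.608 -0.343 -0.716] z [-0.625  0.349 -0.698]
tip rel foot: u 0.0104 n 0.0120 gy -0.0002
0.01 0.04 [-0.0175  0.01    0.0195]
0.01 0.012 [-0.0002  0.0003 -0.0003]
0.01 0.003 [ 0.0054 -0.0028 -0.0067]
0.01 -0.002 [ 0.0085 -0.0045 -0.0102]
0 0 [ 0.0011 -0.0004 -0.0159]
```

View pics/g3.png

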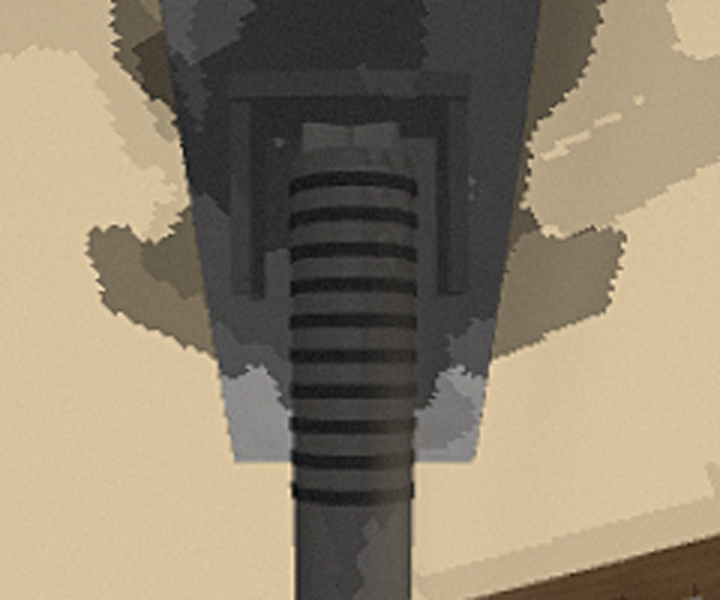

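The crop shows the bolt centred between the cheeks: axis column 353, cheeks 265 to 438, rail end 300 to 400. I'll lower it onto the rail.

Emit:
step_arm --deltas '[{"rot": [0, 0, 0], "xyz": [0.003, -0.0016, -0.0036], "hand": 1}, {"rot": [0, 0, 0], "xyz": [0.0025, -0.0013, -0.003], "hand": 1}, {"rot": [0, 0, 0], "xyz": [0.0018, -0.001, -0.0021], "hand": 1}, {"rot": [0, 0, 0], "xyz": [0, 0, 0], "hand": 1}, {"rot": [0, 0, 0], "xyz": [0, 0, 0], "hand": 1}]'

```text
time_s: 7.45
ee_pos: [0.6455, -0.2363, 0.1116]
tool_rot: [-0.335, 0.795, 0.465, -0.197]
force: [-5.9, 1.4, -0.5]
gripper_width: 0.0147
```

```bash
python3 tgt.py
```

```text
t 7.45 tcp [ 0.6455 -0.2363  0.1116] w 0.0147 F [-5.9  1.4 -0.5] M [ 0.64  1.49 -0.21] j [-0.55 -0.5  -0.89  0.42  0.03 -0.03]
 jaw [ 0.49   0.872 -0.002] finger [ 0.607 -0.343 -0.716] z [-0.625  0.35  -0.698]
tip rel foot: u 0.0096 n -0.0005 gy -0.0002
0.01 0.04 [-0.0246  0.014   0.0289]
0.01 0.012 [-0.0074  0.0043  0.0091]
0.01 0.003 [-0.0018  0.0012  0.0027]
0.01 -0.002 [ 0.0013 -0.0005 -0.0008]
0 0 [-0.0061  0.0037 -0.0065]
```

Contact with the rail came at n ≈ 0, about 6 N along the rail's normal. Next I'll slide the bolt down to the foot plate.

Emit:
step_arm --deltas '[{"rot": [0, 0, 0], "xyz": [-0.0019, 0.001, -0.0021], "hand": 1}, {"rot": [0, 0, 0], "xyz": [-0.0019, 0.001, -0.0021], "hand": 1}, {"rot": [0, 0, 0], "xyz": [-0.0012, 0.0007, -0.0014], "hand": 1}, {"rot": [0, 0, 0], "xyz": [0, 0, 0], "hand": 1}]'

```text
time_s: 7.95
ee_pos: [0.6403, -0.2334, 0.1058]
tool_rot: [-0.335, 0.795, 0.465, -0.197]
force: [-3.3, -1.1, -0.9]
gripper_width: 0.015
```

```bash
python3 tgt.py|head -3; python3 -c "
from h import *
snap('wrist','w7');D=load('w7.npz');a=D['p'][0:200,200:440,::-1];cv2.imwrite('pics/g4.png',cv2.resize(a,None,fx=3,fy=3,interpolation=cv2.INTER_CUBIC))"
```

```text
t 7.95 tcp [ 0.6403 -0.2334  0.1058] w 0.015 F [-3.3 -1.1 -0.9] M [ 0.39  1.39 -0.22] j [-0.55 -0.52 -0.91  0.41  0.03 -0.03]
 jaw [ 0.49   0.872 -0.002] finger [ 0.607 -0.343 -0.716] z [-0.625  0.35  -0.698]
tip rel foot: u 0.0013 n -0.0004 gy -0.0002
```

View pics/g4.png

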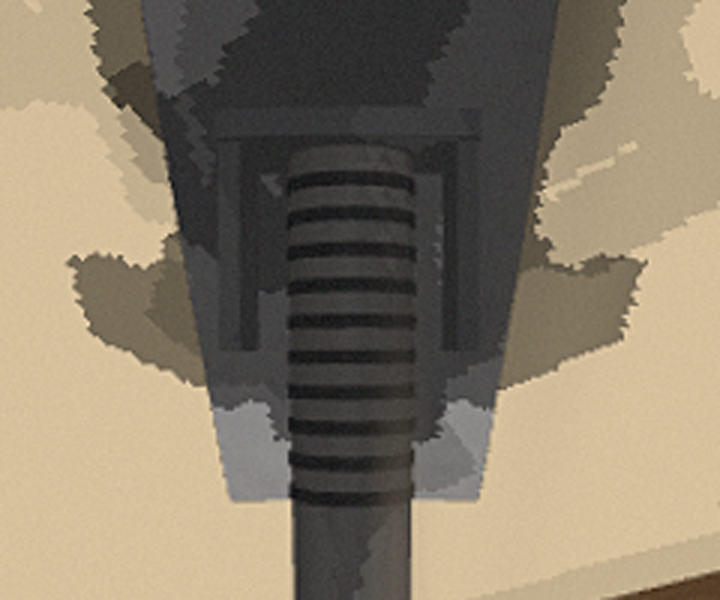

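The tip now sits close to the foot plate's inner face (row 145 against 135). I'll press on in small steps.

Emit:
step_arm --deltas '[{"rot": [0, 0, 0], "xyz": [-0.0009, 0.0005, -0.0011], "hand": 1}, {"rot": [0, 0, 0], "xyz": [-0.0009, 0.0005, -0.0011], "hand": 1}, {"rot": [0, 0, 0], "xyz": [0, 0, 0], "hand": 1}]'

```text
time_s: 8.38
ee_pos: [0.6396, -0.2328, 0.1054]
tool_rot: [-0.334, 0.796, 0.465, -0.197]
force: [2.6, -3.2, 2.7]
gripper_width: 0.0148
```

```bash
python3 tgt.py|head -3
```

```text
t 8.38 tcp [ 0.6396 -0.2328  0.1054] w 0.0148 F [ 2.6 -3.2  2.7] M [-0.16  0.1  -0.12] j [-0.55 -0.53 -0.91  0.41  0.03 -0.03]
 jaw [ 0.489  0.872 -0.002] finger [ 0.61  -0.344 -0.714] z [-0.624  0.348 -0.7  ]
tip rel foot: u 0.0004 n -0.0004 gy -0.0001
```

The force rose by about 7 N up the slope and the motion stalled at 0.4 mm from the predicted foot, so the tip is seated. I'll release it.

Emit:
step_arm --deltas '[{"rot": [0, 0, 0], "xyz": [0, 0, 0], "hand": 0.4}, {"rot": [0, 0, 0], "xyz": [0, 0, 0], "hand": 0.1}, {"rot": [0, 0, 0], "xyz": [0, 0, 0], "hand": -0.1}, {"rot": [0, 0, 0], "xyz": [0, 0, 0], "hand": -0.1}, {"rot": [0, 0, 0], "xyz": [0, 0, 0], "hand": -0.1}]'

```text
time_s: 9.0
ee_pos: [0.6387, -0.2323, 0.1037]
tool_rot: [-0.335, 0.795, 0.465, -0.197]
force: [-0.5, -0.4, 0.4]
gripper_width: 0.0469
```

Emit:
step_arm --deltas '[{"rot": [0, 0, 0], "xyz": [-0.025, 0.014, 0.0285], "hand": -0.1}, {"rot": [0, 0, 0], "xyz": [-0.025, 0.014, 0.0285], "hand": -0.1}, {"rot": [0, 0, 0], "xyz": [-0.018, 0.01, 0.02], "hand": -0.1}, {"rot": [0, 0, 0], "xyz": [0, 0, 0], "hand": -0.1}, {"rot": [0, 0, 0], "xyz": [0, 0, 0], "hand": -0.1}]'

```text
time_s: 9.62
ee_pos: [0.5871, -0.1983, 0.1796]
tool_rot: [-0.34, 0.794, 0.462, -0.201]
force: [0.5, 0.3, -0.6]
gripper_width: 0.0471
```

```bash
python3 - <<'E'
from h import *
st();snap('wrist','w8');snap('scene','s8')
D=load('w8.npz');W=wpts(D)
P=W-(FOOT-.0022*gy);u,n,g=P@U,P@NRM,P@gy
m=(u>-.005)&(u<.18)&(abs(g)<.018)&(n>0)&(n<.025)
for a in np.arange(-.01,.18,.01):
  k=m&(u>a)&(u<=a+.01)
  if k.sum()>3: print(round(a,3),k.sum(),'g',np.percentile(g[k],[2,98]).round(4),'n',np.percentile(n[k],[50,97]).round(4))
a=load('s8.npz')['p'][170:280,210:370,::-1];cv2.imwrite('pics/s8c.png',cv2.resize(a,None,fx=5,fy=5,interpolation=cv2.INTER_CUBIC))
E
```

```text
t 9.62 tcp [ 0.5871 -0.1983  0.1796] w 0.0471 F [ 0.5  0.3 -0.6] M [0.31 0.58 0.01] j [-0.55 -0.84 -0.96  0.69  0.02 -0.03]
 jaw [ 0.492  0.871 -0.005] finger [ 0.598 -0.341 -0.725] z [-0.633  0.354 -0.688]
-0.01 370 g [-0.0167  0.017 ] n [0.0096 0.0111]
0.0 430 g [-0.017   0.0178] n [0.0067 0.0087]
0.01 467 g [-0.0176  0.0178] n [0.0069 0.0089]
0.02 440 g [-0.017   0.0178] n [0.0067 0.0089]
0.03 333 g [-0.0079  0.0092] n [0.0069 0.009 ]
0.04 327 g [-0.0078  0.0092] n [0.007  0.0089]
0.05 302 g [-0.0071  0.0093] n [0.0066 0.0087]
0.06 306 g [-0.0072  0.0093] n [0.0067 0.0089]
0.07 301 g [-0.0073  0.0093] n [0.0066 0.0087]
0.08 290 g [-0.0075  0.0094] n [0.0067 0.0085]
0.09 290 g [-0.0077  0.0094] n [0.0066 0.0088]
0.1 265 g [-0.007   0.0095] n [0.0065 0.0085]
0.11 269 g [-0.007   0.0095] n [0.0067 0.0084]
0.12 252 g [-0.0072  0.0096] n [0.0065 0.0082]
0.13 250 g [-0.0074  0.0096] n [0.0066 0.0085]
0.14 356 g [-0.0109  0.013 ] n [0.0067 0.0124]
0.15 390 g [-0.0128  0.0156] n [0.0116 0.0133]
0.16 44 g [-0.012  0.015] n [0.0116 0.0132]
```

View pics/w8.png

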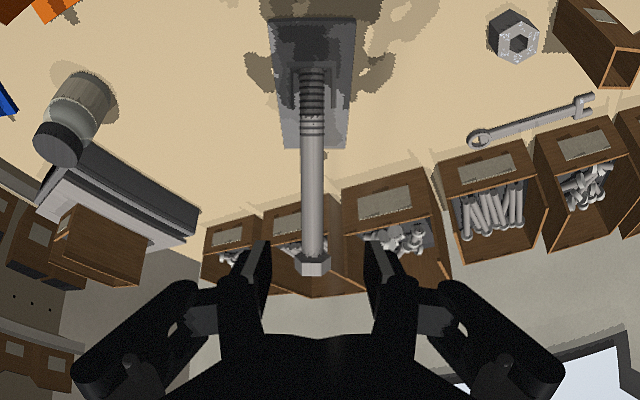

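View pics/s8c.png

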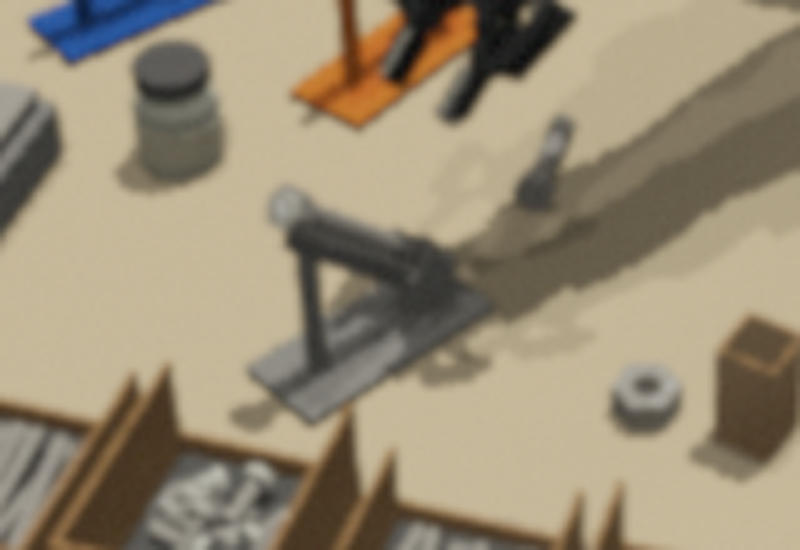

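The bolt rests, released, in the grey gauge. Its axis lies on the expected line (top surface at n ≈ 9 mm over the whole length), the head starts at u ≈ 0.149 and it ends at 0.161, matching the 150/162 mm geometry.

While backing off, joint 2 reached its limit (−0.84). So I'll fit a quick arm model to check that the carton pose is reachable.

```bash
cat > kin.py <<'E'
from h import *
data=[((.2061,-.5631,.2305),(-1.438,.1047,.0965,1.5639)),((.4624,.0941,.199),(-.08,-.3,-.34,1.53)),((.4632,.0923,.0057),(-.08,-.21,-.62,1.16)),
((.6136,-.2152,.1887),(-.55,-.72,-.88,.64)),((.6218,-.2187,.1467),(-.55,-.66,-.92,.54)),((.6382,-.2322,.1211),(-.55,-.55,-.90,.45)),((.6455,-.2363,.1116),(-.55,-.5,-.89,.42)),((.6396,-.2328,.1054),(-.55,-.53,-.91,.41)),((.5871,-.1983,.1796),(-.55,-.84,-.96,.69))]
A=[];b=[]
for (x,y,z),(a,j2,j3,j4) in data:
    r=(x*x+y*y-.13**2)**.5;q=j2-j3;p=q+j4
    A+=[[1,0,np.sin(j2),np.cos(j2),np.sin(q),np.cos(q),np.cos(p)],[0,1,np.cos(j2),-np.sin(j2),np.cos(q),-np.sin(q),-np.sin(p)]];b+=[r,z]
A=np.array(A);b=np.array(b)
# ridge toward 0 lightly
X=np.linalg.solve(A.T@A+1e-6*np.eye(7),A.T@b)
if __name__=='__main__': print(X.round(3),'resid mm',np.abs(A@X-b).max()*1000)
from scipy.optimize import least_squares
def ik(r_xy,z,p):
    r=(r_xy**2-.13**2)**.5
    def f(v):
        j2,q=v
        return [X[0]+X[2]*np.sin(j2)+X[3]*np.cos(j2)+X[4]*np.sin(q)+X[5]*np.cos(q)+X[6]*np.cos(p)-r,X[1]+X[2]*np.cos(j2)-X[3]*np.sin(j2)+X[4]*np.cos(q)-X[5]*np.sin(q)-X[6]*np.sin(p)-z]
    s=least_squares(f,[-.5,.4]);j2,q=s.x;return j2,j2-q,p-q,s.cost
if __name__=='__main__':
  for p in (90,80,70,60,53,45):
    for z in (.20,.107): print(p,z,np.round(ik(.637,z,np.radians(p)),3))
E
python3 kin.py
```

```text
[ 0.005  0.292  0.339 -0.001  0.049  0.547  0.444] resid mm 6.6825782128700775
90 0.2 [0.211 0.158 1.518 0.   ]
90 0.107 [0.224 0.003 1.35  0.   ]
80 0.2 [-0.019 -0.097  1.318  0.   ]
80 0.107 [ 0.002 -0.247  1.148  0.   ]
70 0.2 [-0.241 -0.338  1.125  0.   ]
70 0.107 [-0.214 -0.485  0.951  0.   ]
60 0.2 [-0.462 -0.571  0.938  0.   ]
60 0.107 [-0.427 -0.716  0.758  0.   ]
53 0.2 [-0.617 -0.731  0.811  0.   ]
53 0.107 [-0.575 -0.874  0.626  0.   ]
45 0.2 [-0.8   -0.914  0.671  0.   ]
45 0.107 [-0.746 -1.055  0.477  0.   ]
```

```bash
cat > tgt2.py <<'E'
from h import *
s,M=st()
p=np.radians(95);f=np.cos(p)*gx-np.sin(p)*Z;Mt=frame(f,gy)
for h in (.08,.03,0):
    pt=FOOT-.0022*gy+.110*U+(.008-h)*f; print(h,pt.round(4));go(M,s,Mt,pt)
E
python3 tgt2.py
```

```text
t 9.72 tcp [ 0.5868 -0.1983  0.179 ] w 0.0472 F [-0.7 -0.8  0.9] M [0.35 0.56 0.05] j [-0.55 -0.84 -0.96  0.69  0.02 -0.03]
 jaw [ 0.492  0.871 -0.005] finger [ 0.597 -0.341 -0.726] z [-0.634  0.354 -0.688]
0.08 [ 0.6481 -0.2375  0.1895]
rotvec [0.418  0.7351 0.0024] deg 48.4 dxyz [ 0.0613 -0.0392  0.0105]
0.03 [ 0.6443 -0.2354  0.1397]
rotvec [0.418  0.7351 0.0024] deg 48.4 dxyz [ 0.0575 -0.0371 -0.0393]
0 [ 0.642  -0.2341  0.1098]
rotvec [0.418  0.7351 0.0024] deg 48.4 dxyz [ 0.0552 -0.0358 -0.0692]
```

Emit:
step_arm --deltas '[{"rot": [0, 0, 0], "xyz": [0.0, 0.0, 0.025], "hand": -0.1}, {"rot": [0.0697, 0.1225, 0.0004], "xyz": [0.012, -0.008, 0.005], "hand": -0.1}, {"rot": [0.0697, 0.1225, 0.0004], "xyz": [0.012, -0.008, 0], "hand": -0.1}, {"rot": [0.0697, 0.1225, 0.0004], "xyz": [0.012, -0.008, 0], "hand": -0.1}, {"rot": [0.0697, 0.1225, 0.0004], "xyz": [0.012, -0.008, 0], "hand": -0.1}, {"rot": [0.0697, 0.1225, 0.0004], "xyz": [0.013, -0.007, 0], "hand": -0.1}, {"rot": [0.0695, 0.1225, 0.0004], "xyz": [0, 0, 0], "hand": -0.1}, {"rot": [0, 0, 0], "xyz": [0, 0, 0], "hand": -0.1}]'

```text
time_s: 10.72
ee_pos: [0.6391, -0.2323, 0.2057]
tool_rot: [-0.606, 0.614, 0.36, -0.355]
force: [-0.7, 0.8, 0.2]
gripper_width: 0.0466
```

```bash
python3 tgt2.py; python3 -c "
from h import *
snap('wrist','w9')
D=load('w9.npz');W=wpts(D)
P=W-(FOOT-.0022*gy);u,n,g=P@U,P@NRM,P@gy
m=(u>-.005)&(u<.18)&(abs(g)<.018)&(n>0)&(n<.025)
for a in np.arange(.03,.18,.02):
  k=m&(u>a)&(u<=a+.01)
  if k.sum()>3: print(round(a,3),k.sum(),'g',np.percentile(g[k],[2,98]).round(4),'n',np.percentile(n[k],[50,97]).round(4))
print(u[m].max())
"
```

```text
t 10.72 tcp [ 0.6391 -0.2323  0.2057] w 0.0466 F [-0.7  0.8  0.2] M [-0.03  0.03  0.03] j [-0.54  0.33  0.31  1.53 -0.   -0.03]
 jaw [ 0.489  0.872 -0.   ] finger [ 0.012 -0.007 -1.   ] z [-0.872  0.489 -0.014]
0.08 [ 0.6481 -0.2375  0.1895]
rotvec [0.0498 0.088  0.0014] deg 5.8 dxyz [ 0.009  -0.0052 -0.0162]
0.03 [ 0.6443 -0.2354  0.1397]
rotvec [0.0498 0.088  0.0014] deg 5.8 dxyz [ 0.0052 -0.0031 -0.066 ]
0 [ 0.642  -0.2341  0.1098]
rotvec [0.0498 0.088  0.0014] deg 5.8 dxyz [ 0.0029 -0.0018 -0.0959]
0.03 170 g [-0.0081  0.0092] n [0.0068 0.0089]
0.05 190 g [-0.0077  0.0088] n [0.0068 0.0085]
0.07 204 g [-0.0073  0.0093] n [0.0068 0.0085]
0.09 236 g [-0.0078  0.0089] n [0.0068 0.0086]
0.11 269 g [-0.0075  0.0094] n [0.0066 0.0087]
0.13 293 g [-0.0072  0.0091] n [0.0066 0.0086]
0.15 560 g [-0.0134  0.0151] n [0.0118 0.0135]
0.16196595047159937
```

View pics/w9.png

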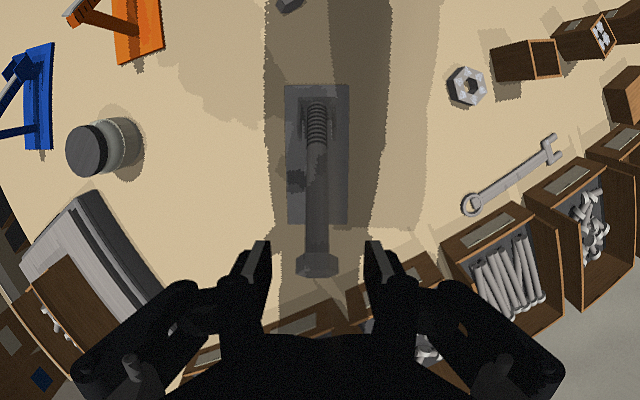

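The wrist view shows the bolt centred under the open jaws, its head at (317,265) and its tip at the foot plate (315,105). Next I'll tilt slightly and descend.

Emit:
step_arm --deltas '[{"rot": [0.0498, 0.088, 0.0014], "xyz": [0.009, -0.0052, -0.016], "hand": -0.1}, {"rot": [0, 0, 0], "xyz": [0, 0, 0], "hand": -0.1}, {"rot": [0, 0, 0], "xyz": [-0.0023, 0.0013, -0.03], "hand": -0.1}, {"rot": [0, 0, 0], "xyz": [-0.0023, 0.0013, -0.03], "hand": -0.1}, {"rot": [0, 0, 0], "xyz": [0, 0, 0], "hand": -0.1}]'

```text
time_s: 11.4
ee_pos: [0.6417, -0.2326, 0.1368]
tool_rot: [0.633, -0.586, -0.344, 0.372]
force: [-0.6, -0.0, 1.1]
gripper_width: 0.0468
```

```bash
python3 tgt2.py
```

```text
t 11.4 tcp [ 0.6417 -0.2326  0.1368] w 0.0468 F [-0.6 -0.   1.1] M [-0.07 -0.04 -0.02] j [-0.54  0.47  0.35  1.53 -0.   -0.03]
 jaw [ 0.487  0.874 -0.   ] finger [-0.067  0.037 -0.997] z [-0.871  0.485  0.077]
0.08 [ 0.6481 -0.2375  0.1895]
rotvec [ 0.0052  0.0091 -0.0014] deg 0.6 dxyz [ 0.0064 -0.0049  0.0527]
0.03 [ 0.6443 -0.2354  0.1397]
rotvec [ 0.0052  0.0091 -0.0014] deg 0.6 dxyz [ 0.0026 -0.0028  0.0029]
0 [ 0.642  -0.2341  0.1098]
rotvec [ 0.0052  0.0091 -0.0014] deg 0.6 dxyz [ 0.0003 -0.0015 -0.027 ]
```

Emit:
step_arm --deltas '[{"rot": [0, 0, 0], "xyz": [0.0005, -0.001, -0.015], "hand": -0.1}, {"rot": [0, 0, 0], "xyz": [0, -0.0005, -0.012], "hand": -0.1}, {"rot": [0, 0, 0], "xyz": [0, 0, 0], "hand": -0.1}]'

```text
time_s: 11.78
ee_pos: [0.643, -0.235, 0.1077]
tool_rot: [0.634, -0.585, -0.343, 0.372]
force: [0.1, -0.1, 0.6]
gripper_width: 0.0466
```

```bash
python3 tgt2.py|tail -4;python3 -c "
from h import *
st();snap('wrist','w10')"
```

```text
0.03 [ 0.6443 -0.2354  0.1397]
rotvec [ 0.0036  0.0061 -0.0009] deg 0.4 dxyz [ 0.0013 -0.0004  0.032 ]
0 [ 0.642  -0.2341  0.1098]
rotvec [ 0.0036  0.0061 -0.0009] deg 0.4 dxyz [-0.001   0.0009  0.0021]
t 11.78 tcp [ 0.643  -0.235   0.1077] w 0.0466 F [ 0.1 -0.1  0.6] M [-0.02 -0.05 -0.02] j [-0.54  0.49  0.32  1.48 -0.   -0.03]
 jaw [ 0.487  0.873 -0.   ] finger [-0.07   0.039 -0.997] z [-0.871  0.486  0.08 ]
```

View pics/w10.png

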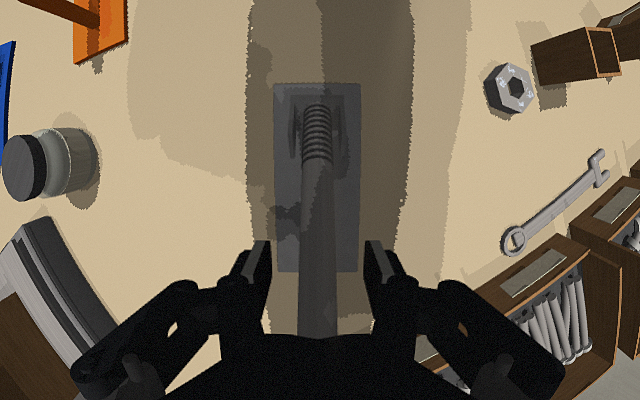

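The jaws straddle the shank symmetrically. Closing now.

Emit:
step_arm --deltas '[{"rot": [0, 0, 0], "xyz": [0, 0, 0], "hand": 0.3}, {"rot": [0, 0, 0], "xyz": [0, 0, 0], "hand": 1}, {"rot": [0, 0, 0], "xyz": [0, 0, 0], "hand": 1}, {"rot": [0, 0, 0], "xyz": [0, 0, 0], "hand": 1}, {"rot": [0, 0, 0], "xyz": [0, 0, 0], "hand": 1}]' --newtons 100

```text
time_s: 12.45
ee_pos: [0.6437, -0.2356, 0.1095]
tool_rot: [0.633, -0.586, -0.344, 0.372]
force: [-1.1, -0.4, 5.1]
gripper_width: 0.0151
```

Emit:
step_arm --deltas '[{"rot": [0, 0, 0], "xyz": [0, 0, 0.01], "hand": 1}, {"rot": [0, 0, 0], "xyz": [0, 0, 0.02], "hand": 1}, {"rot": [0, 0, 0], "xyz": [0, 0, 0.03], "hand": 1}, {"rot": [0, 0, 0], "xyz": [0, 0, 0.04], "hand": 1}, {"rot": [0, 0, 0], "xyz": [0, 0, 0.04], "hand": 1}, {"rot": [0, 0, 0], "xyz": [0, 0, 0], "hand": 1}, {"rot": [0, 0, 0], "xyz": [0, 0, 0], "hand": 1}]'

```text
time_s: 13.32
ee_pos: [0.6434, -0.2351, 0.2479]
tool_rot: [0.633, -0.585, -0.344, 0.372]
force: [-0.0, -0.7, -4.8]
gripper_width: 0.0151
```

```bash
cat > bf.py <<'E'
from h import *
import sys
tag=sys.argv[1];s,M=st();snap('wrist',tag);D=load(tag+'.npz');W=wpts(D);L=(W-s['ee_pos'])@M
# visible shank points: |x|<.013, away from fingers; fit line in (z,y)
v,u=np.mgrid[:400,:640]
m=(abs(L[...,0]-.001)<.011)&(L[...,2]>.02)&(L[...,2]<.14)&(L[...,1]>-.03)&(L[...,1]<.12)&(v<330)
lab=cv2.connectedComponents(m.astype(np.uint8))[1]
c=lab[max(0,int(sys.argv[2]) if len(sys.argv)>2 else 250),317]; m=lab==c
q=L[m];print('n',len(q))
k=abs(q[:,0]-.001)<.003
co=np.polyfit(q[k,2],q[k,1],1);ang=np.arctan(co[0]);print('top line y=%.4f z + %.4f ang deg %.1f'%(co[0],co[1],np.degrees(ang)),'resid',np.std(q[k,1]-np.polyval(co,q[k,2])))
d=np.array([0,np.sin(ang),np.cos(ang)]) # toward tip
t=q@d;print('x',np.percentile(q[:,0],[1,99]),'extent along',t.min(),t.max())
# axis: 9mm from top line, toward +y side normal
nrm=np.array([0,np.cos(ang),-np.sin(ang)])
base=np.array([0,co[1],0])+9e-3*nrm
tip=base+d*(t[k*1>0].max()-base@d); print('axis pt at z=0',(base-d*base[2]/d[2]).round(4),'tip(tool)',tip.round(4)); 
u_w=-(M@d);print('bolt dir world (tip->head)',u_w.round(3),'tip world',(s['ee_pos']+M@tip).round(4))
np.savez('bolt_tool.npz',d=d,tip=tip)
E
python3 bf.py w11
```

```text
t 13.32 tcp [ 0.6434 -0.2351  0.2479] w 0.0151 F [-0.  -0.7 -4.8] M [-0.1  -0.2   0.03] j [-0.54  0.51  0.6   1.75 -0.   -0.03]
 jaw [ 0.487  0.873 -0.   ] finger [-0.07   0.039 -0.997] z [-0.871  0.485  0.08 ]
n 252449
top line y=1.8927 z + -0.0587 ang deg 62.1 resid 0.0502180880057997
x [nan nan] extent along nan nan
axis pt at z=0 [ 0.     -0.0394  0.    ] tip(tool) [0.     0.2936 0.176 ]
bolt dir world (tip->head) [ 0.468 -0.261  0.844] tip world [ 0.4698 -0.1383 -0.0307]
```

View pics/w11.png

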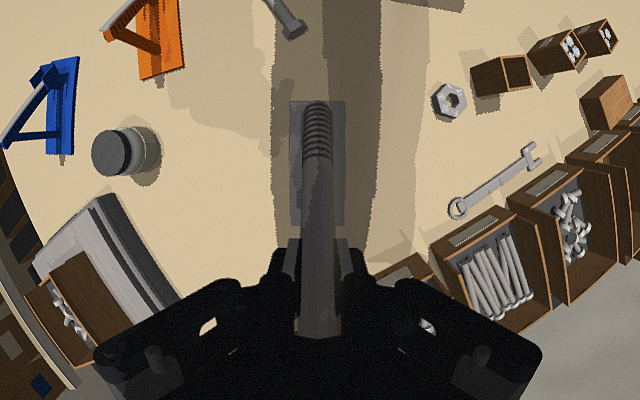

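The bolt is lifted out at its 45° attitude, with its tip at (317,105). I'll fit its axis with a better seed pixel.

```bash
sed -i 's/(L\[...,1\]<.12)/(L[...,1]<.085)/; s/<.14)/<.125)/' bf.py; python3 bf.py w12 200
```

```text
t 13.38 tcp [ 0.6431 -0.2349  0.2471] w 0.0147 F [-0.3  0.4 -4.6] M [-0.04 -0.13  0.01] j [-0.54  0.51  0.6   1.75 -0.   -0.03]
 jaw [ 0.487  0.873 -0.   ] finger [-0.071  0.039 -0.997] z [-0.871  0.485  0.081]
n 3544
top line y=1.1580 z + -0.0219 ang deg 49.2 resid 0.0008906126504840445
x [-0.00804026  0.00999502] extent along 0.012766708467776574 0.1055383288880088
axis pt at z=0 [ 0.     -0.0082 -0.    ] tip(tool) [0.     0.076  0.0727]
bolt dir world (tip->head) [ 0.623 -0.347  0.701] tip world [ 0.5744 -0.1967  0.1772]
```

```bash
cat > tgt3.py <<'E'
from h import *
import sys
B=np.load('bolt_tool.npz');d,tip=B['d'],B['tip']
C=np.array([float(sys.argv[1]),float(sys.argv[2]),0])
s,M=st()
h=np.radians(-10);hv=np.array([np.cos(h),np.sin(h),0]);jaw=np.array([-hv[1],hv[0],0])
pc=np.arctan2(d[1],d[2]);f=np.cos(pc)*hv-np.sin(pc)*Z;Mt=frame(f,jaw);print('check d',(Mt@d).round(3))
ang=np.degrees(np.arccos((-M@d)[2]));print('now tip',(s['ee_pos']+M@tip).round(4),'bolt dir',(-M@d).round(3),'lean deg',ang.round(1))
for z in(.13,.09,.01): pt=C+z*Z-Mt@tip;print(z,pt.round(4));go(M,s,Mt,pt)
E
python3 tgt3.py .629 .0425
python3 - <<'E'
import sys;sys.argv=['x']
import numpy as np
from kin import ik
for z in (.24,.2,.11): print(z,np.round(ik(.64,z,np.radians(49.2)),3))
E
```

```text
t 13.43 tcp [ 0.6429 -0.2348  0.2468] w 0.0149 F [-0.2 -0.7 -4.6] M [-0.08 -0.14  0.  ] j [-0.54  0.51  0.6   1.75 -0.   -0.03]
 jaw [ 0.487  0.873 -0.   ] finger [-0.071  0.04  -0.997] z [-0.87   0.485  0.082]
check d [ 0. -0. -1.]
now tip [ 0.5742 -0.1965  0.177 ] bolt dir [ 0.623 -0.347  0.701] lean deg 45.5
0.13 [0.6343 0.0416 0.235 ]
rotvec [-0.2672 -0.7516  0.3163] deg 49.2 dxyz [-0.0087  0.2764 -0.0117]
0.09 [0.6343 0.0416 0.195 ]
rotvec [-0.2672 -0.7516  0.3163] deg 49.2 dxyz [-0.0087  0.2764 -0.0517]
0.01 [0.6343 0.0416 0.115 ]
rotvec [-0.2672 -0.7516  0.3163] deg 49.2 dxyz [-0.0087  0.2764 -0.1317]
0.24 [-0.69  -0.737  0.812  0.   ]
0.2 [-0.691 -0.811  0.739  0.   ]
0.11 [-0.645 -0.948  0.556  0.   ]
```

Emit:
step_arm --deltas '[{"rot": [0, 0, 0], "xyz": [-0.001, 0.0345, 0.01], "hand": 1}, {"rot": [-0.0382, -0.1074, 0.0452], "xyz": [-0.001, 0.0345, 0], "hand": 1}, {"rot": [-0.0382, -0.1074, 0.0452], "xyz": [-0.001, 0.0345, 0], "hand": 1}, {"rot": [-0.0382, -0.1074, 0.0452], "xyz": [-0.001, 0.0345, 0], "hand": 1}, {"rot": [-0.0382, -0.1074, 0.0452], "xyz": [-0.001, 0.0345, 0], "hand": 1}, {"rot": [-0.0382, -0.1074, 0.0452], "xyz": [-0.001, 0.0345, 0], "hand": 1}, {"rot": [-0.0382, -0.1074, 0.0452], "xyz": [-0.001, 0.0345, 0], "hand": 1}, {"rot": [-0.0382, -0.1074, 0.0452], "xyz": [-0.001, 0.0345, 0], "hand": 1}]'

```text
time_s: 14.42
ee_pos: [0.6348, 0.0383, 0.2568]
tool_rot: [-0.323, 0.696, 0.582, -0.269]
force: [-0.6, -0.1, -4.6]
gripper_width: 0.0151
```

Emit:
step_arm --deltas '[{"rot": [0, 0, 0], "xyz": [0, 0, 0], "hand": 1}, {"rot": [0, 0, 0], "xyz": [0, 0, 0], "hand": 1}]'

```text
time_s: 14.68
ee_pos: [0.6355, 0.0369, 0.2582]
tool_rot: [-0.324, 0.696, 0.581, -0.269]
force: [0.9, -0.2, -3.8]
gripper_width: 0.0151
```

```bash
python3 bf.py w13 200;python3 tgt3.py .629 .0425; python3 -c "
from h import *
snap('top','t13');snap('scene','s13')
a=load('t13.npz')['p'][110:230,160:340,::-1];a=cv2.resize(a,(780,520),interpolation=cv2.INTER_CUBIC);cv2.imwrite('pics/t13c.png',a)
a=load('s13.npz')['p'][150:300,290:470,::-1];a=cv2.resize(a,(720,600),interpolation=cv2.INTER_CUBIC);cv2.imwrite('pics/s13c.png',a)"
```

```text
t 14.68 tcp [0.6355 0.0369 0.2582] w 0.0151 F [ 0.9 -0.2 -3.8] M [ 0.24  1.03 -0.  ] j [-0.13 -0.68 -0.69  0.85 -0.03  0.04]
 jaw [0.179 0.984 0.002] finger [ 0.635 -0.114 -0.764] z [-0.751  0.138 -0.645]
n 3599
top line y=1.1555 z + -0.0231 ang deg 49.1 resid 0.0008950430034215762
x [-0.00769291  0.01024005] extent along 0.011859758792355126 0.10549474913213698
axis pt at z=0 [ 0.     -0.0093  0.    ] tip(tool) [0.     0.0758 0.0736]
bolt dir world (tip->head) [ 0.011 -0.004  1.   ] tip world [0.6283 0.0384 0.1528]
t 14.72 tcp [0.6361 0.0364 0.2592] w 0.0153 F [ 1.2 -0.5 -3.9] M [ 0.18  1.07 -0.05] j [-0.13 -0.68 -0.69  0.85 -0.03  0.04]
 jaw [0.18  0.984 0.002] finger [ 0.636 -0.115 -0.763] z [-0.751  0.138 -0.646]
check d [-0.  0. -1.]
now tip [0.629  0.0379 0.1538] bolt dir [ 0.01  -0.004  1.   ] lean deg 0.6
0.13 [0.635  0.0414 0.2355]
rotvec [-0.0035 -0.0103  0.006 ] deg 0.7 dxyz [-0.0011  0.0051 -0.0237]
0.09 [0.635  0.0414 0.1955]
rotvec [-0.0035 -0.0103  0.006 ] deg 0.7 dxyz [-0.0011  0.0051 -0.0637]
0.01 [0.635  0.0414 0.1155]
rotvec [-0.0035 -0.0103  0.006 ] deg 0.7 dxyz [-0.0011  0.0051 -0.1437]
```

View pics/w13.png

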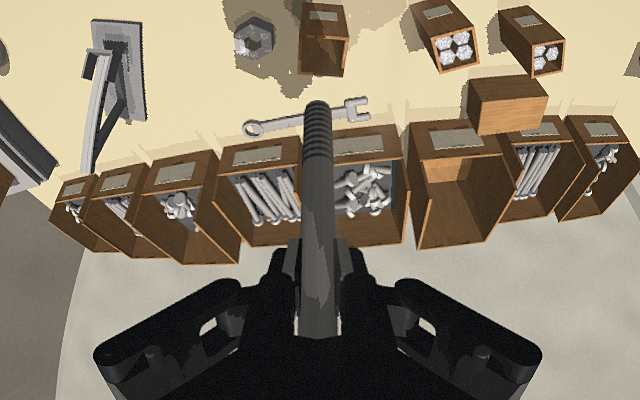

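View pics/t13c.png

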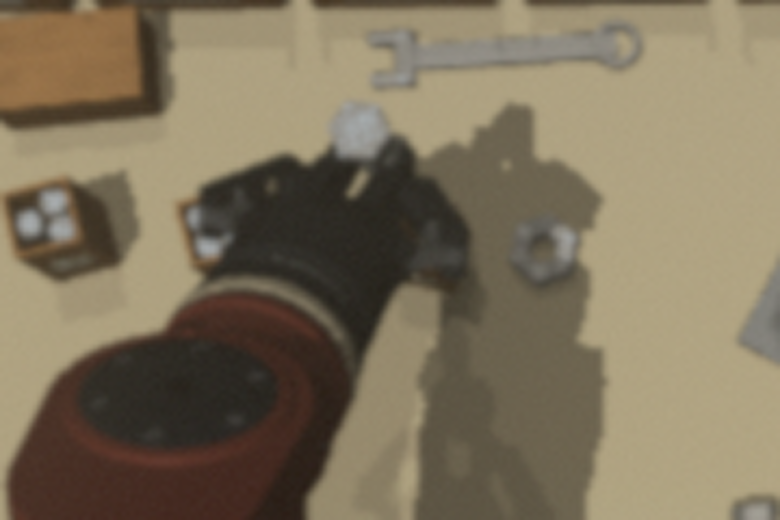

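View pics/s13c.png

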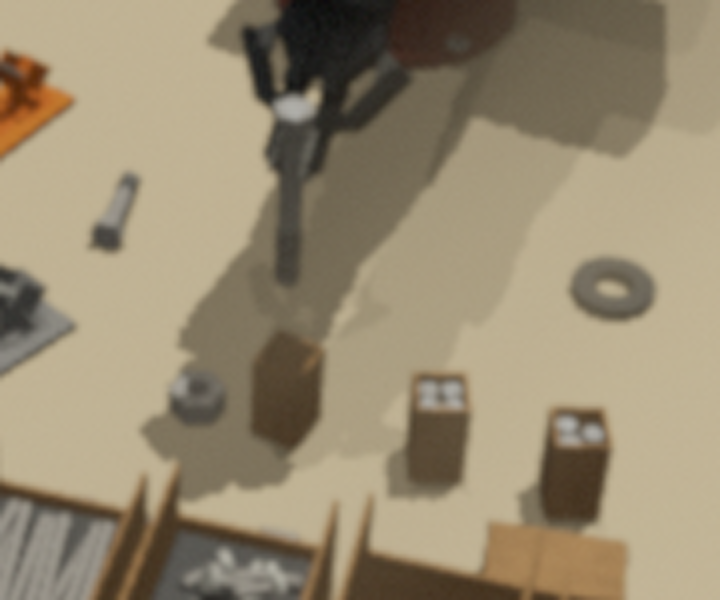

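The bolt hangs vertically above the empty carton, which in the scene crop is at (288,380), with the bolt tip at (286,280). I'll measure the carton rim in the wrist view too, so carton and bolt come from the same camera.

```bash
python3 - <<'E'
from h import *
for f,P in(('w13.npz',wpts),('w12.npz',wpts),('w9.npz',wpts),('s13.npz',pts),('t1.npz',pts)):
    D=load(f);W=P(D);x,y,z=W[...,0],W[...,1],W[...,2]
    m=(x>.59)&(x<.67)&(y>.0)&(y<.09)&(z>.06)&(z<.088)
    if m.sum()<10: print(f,m.sum());continue
    lab,n=None,None
    q=W[m];r=cv2.minAreaRect((q[:,:2]*1000).astype(np.float32));print(f,len(q),np.round(r[0],1),np.round(r[1],1),round(r[2],1),np.percentile(q[:,2],[50,98]).round(4))
D=load('w13.npz');W=wpts(D)
for k,n in(('nut',(.60,.67,-.06,-.005,.012,.03)),):
    x,y,z=W[...,0],W[...,1],W[...,2];m=(x>n[0])&(x<n[1])&(y>n[2])&(y<n[3])&(z>n[4])&(z<n[5]);print(k,m.sum(),W[m].mean(0))
# bolt depth-based tip check in scene
S=load('s13.npz');print('scene px of believed tip',proj(S,[.629,.038,.1535]),'carton centre rim',proj(S,[.629,.0425,.08]))
a=D['p'][0:110,220:440,::-1];cv2.imwrite('pics/w13c.png',cv2.resize(a,None,fx=3.5,fy=3.5,interpolation=cv2.INTER_CUBIC))
E
```

```text
w13.npz 1439 [628.9  43.5] [42.3 43.7] 74.6 [0.0743 0.0799]
w12.npz 836 [628.9  42.6] [43.9 42.9] 75.5 [0.0738 0.0801]
w9.npz 1104 [628.8  43. ] [44.4 42.8] 74.9 [0.0734 0.0802]
s13.npz 167 [634.   43.7] [43.8 50.8] 74.6 [0.0709 0.0818]
t1.npz 136 [630.   44.4] [43.5 42.2] 75.5 [0.0772 0.0839]
nut 1054 [ 0.62845703 -0.0286231   0.01990597]
scene px of believed tip [[361.63687436 219.14663742]] carton centre rim [[362.15162583 237.10948281]]
```

View pics/w13c.png

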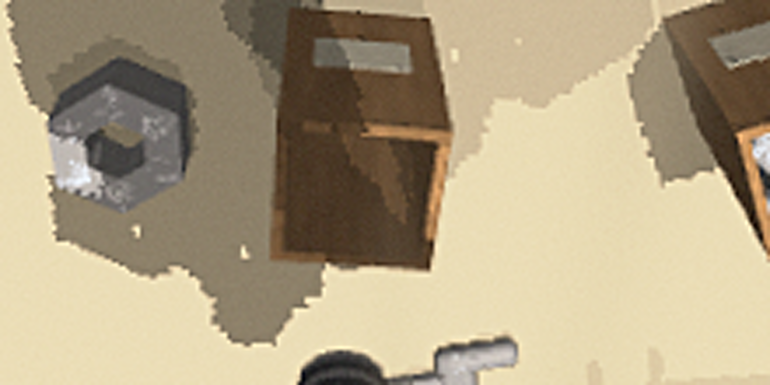

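The wrist camera gives the carton centre as (0.629, 0.043), in agreement with the top camera. The scene view also puts the tip where I predicted, at pixel (361,219). The crop shows the carton open and empty. Next I'll align and lower.

Emit:
step_arm --deltas '[{"rot": [-0.0035, -0.0103, 0.006], "xyz": [-0.001, 0.0052, -0.012], "hand": 1}, {"rot": [0, 0, 0], "xyz": [0, 0, -0.025], "hand": 1}, {"rot": [0, 0, 0], "xyz": [0, 0, -0.012], "hand": 1}, {"rot": [0, 0, 0], "xyz": [0, 0, 0], "hand": 1}, {"rot": [0, 0, 0], "xyz": [0, 0, 0], "hand": 1}]'

```text
time_s: 15.45
ee_pos: [0.6355, 0.0419, 0.2115]
tool_rot: [-0.318, 0.697, 0.585, -0.267]
force: [1.0, 0.0, -3.3]
gripper_width: 0.0149
```

```bash
python3 bf.py w14 200;python3 tgt3.py .629 .0425; python3 - <<'E'
from h import *
snap('scene','s14')
a=load('s14.npz')['p'][180:280,310:430,::-1];a=cv2.resize(a,(720,600),interpolation=cv2.INTER_CUBIC);cv2.imwrite('pics/s14c.png',a)
D=load('w14.npz');W=wpts(D);x,y,z=W[...,0],W[...,1],W[...,2]
m=(x>.59)&(x<.67)&(y>.0)&(y<.09)&(z>.06)&(z<.088)
q=W[m];r=cv2.minAreaRect((q[:,:2]*1000).astype(np.float32));print(len(q),r)
E
```

```text
t 15.45 tcp [0.6355 0.0419 0.2115] w 0.0149 F [ 1.   0.  -3.3] M [ 0.17  1.16 -0.01] j [-0.12 -0.7  -0.8   0.76 -0.03  0.04]
 jaw [0.173 0.985 0.   ] finger [ 0.646 -0.113 -0.755] z [-0.743  0.131 -0.656]
n 3595
top line y=1.1574 z + -0.0232 ang deg 49.2 resid 0.0008866622879946248
x [-0.00768387  0.01025949] extent along 0.0118939621682953 0.105903826684999
axis pt at z=0 [ 0.     -0.0094  0.    ] tip(tool) [0.     0.0761 0.0739]
bolt dir world (tip->head) [-0.003  0.     1.   ] tip world [0.6298 0.0429 0.1056]
t 15.5 tcp [0.6356 0.0419 0.2117] w 0.0147 F [ 0.4  1.1 -3.2] M [0.21 1.16 0.01] j [-0.12 -0.7  -0.8   0.76 -0.03  0.04]
 jaw [0.173 0.985 0.   ] finger [ 0.646 -0.113 -0.754] z [-0.743  0.131 -0.656]
check d [ 0.  0. -1.]
now tip [0.6299 0.043  0.1058] bolt dir [-0.003  0.     1.   ] lean deg 0.2
0.13 [0.635  0.0414 0.2359]
rotvec [ 0.0004  0.0033 -0.0006] deg 0.2 dxyz [-0.0005 -0.0005  0.0242]
0.09 [0.635  0.0414 0.1959]
rotvec [ 0.0004  0.0033 -0.0006] deg 0.2 dxyz [-0.0005 -0.0005 -0.0158]
0.01 [0.635  0.0414 0.1159]
rotvec [ 0.0004  0.0033 -0.0006] deg 0.2 dxyz [-0.0005 -0.0005 -0.0958]
2038 ((628.9002685546875, 43.745697021484375), (42.664798736572266, 44.312416076660156), 75.41383361816406)
```

View pics/s14c.png

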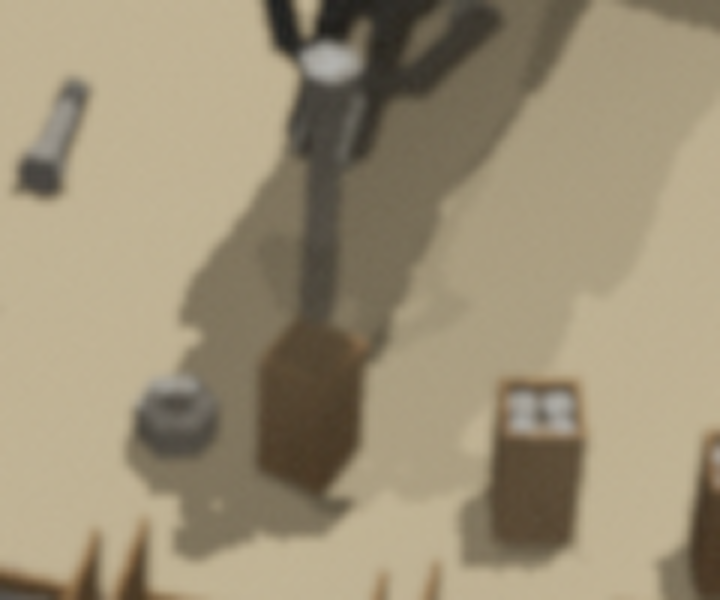

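View pics/w14.png

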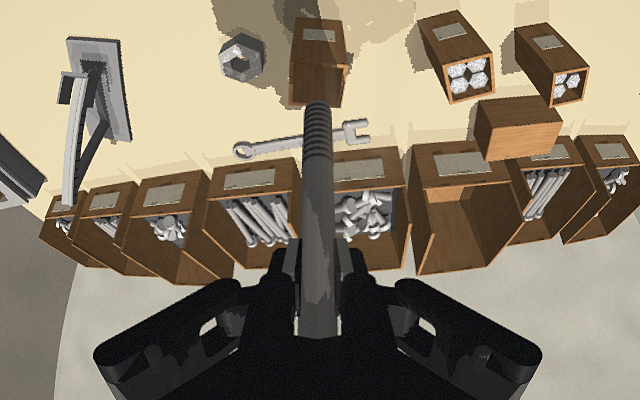

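The bolt is centred over the carton in both views. I'll lower it, watching the force.

Emit:
step_arm --deltas '[{"rot": [0, 0, 0], "xyz": [-0.0007, -0.0005, -0.015], "hand": 1}, {"rot": [0, 0, 0], "xyz": [0, 0, -0.018], "hand": 1}, {"rot": [0, 0, 0], "xyz": [0, 0, -0.018], "hand": 1}, {"rot": [0, 0, 0], "xyz": [0, 0, 0], "hand": 1}]'

```text
time_s: 16.05
ee_pos: [0.6326, 0.0419, 0.1551]
tool_rot: [-0.32, 0.696, 0.584, -0.269]
force: [-1.1, -0.1, -4.0]
gripper_width: 0.0148
```

```bash
python3 tgt3.py .629 .0425
```

```text
t 16.05 tcp [0.6326 0.0419 0.1551] w 0.0148 F [-1.1 -0.1 -4. ] M [ 0.17  1.15 -0.03] j [-0.12 -0.68 -0.89  0.66 -0.03  0.04]
 jaw [ 0.173  0.985 -0.   ] finger [ 0.641 -0.113 -0.759] z [-0.747  0.131 -0.651]
check d [ 0.  0. -1.]
now tip [0.6262 0.043  0.0492] bolt dir [ 0.003 -0.     1.   ] lean deg 0.2
0.13 [0.635  0.0414 0.2359]
rotvec [-0.0004 -0.0032 -0.0009] deg 0.2 dxyz [ 0.0024 -0.0005  0.0808]
0.09 [0.635  0.0414 0.1959]
rotvec [-0.0004 -0.0032 -0.0009] deg 0.2 dxyz [ 0.0024 -0.0005  0.0408]
0.01 [0.635  0.0414 0.1159]
rotvec [-0.0004 -0.0032 -0.0009] deg 0.2 dxyz [ 0.0024 -0.0005 -0.0392]
```

Emit:
step_arm --deltas '[{"rot": [0, 0, 0], "xyz": [0.002, -0.0004, -0.015], "hand": 1}, {"rot": [0, 0, 0], "xyz": [0, 0, -0.015], "hand": 1}, {"rot": [0, 0, 0], "xyz": [0, 0, -0.009], "hand": 1}, {"rot": [0, 0, 0], "xyz": [0, 0, 0], "hand": 1}, {"rot": [0, 0, 0], "xyz": [0, 0, 0], "hand": 1}]'

```text
time_s: 16.68
ee_pos: [0.6365, 0.0413, 0.1207]
tool_rot: [-0.318, 0.697, 0.585, -0.267]
force: [0.3, 0.7, -3.9]
gripper_width: 0.0152
```

```bash
python3 tgt3.py .629 .0425;python3 bf.py w15 200;python3 -c "
from h import *
snap('scene','s15')
a=load('s15.npz')['p'][180:280,310:430,::-1];a=cv2.resize(a,(720,600),interpolation=cv2.INTER_CUBIC);cv2.imwrite('pics/s15c.png',a)"
```

```text
t 16.68 tcp [0.6365 0.0413 0.1207] w 0.0152 F [ 0.3  0.7 -3.9] M [ 0.15  1.2  -0.01] j [-0.12 -0.65 -0.93  0.57 -0.03  0.04]
 jaw [0.173 0.985 0.   ] finger [ 0.646 -0.113 -0.755] z [-0.744  0.131 -0.656]
check d [ 0.  0. -1.]
now tip [0.6307 0.0423 0.0148] bolt dir [-0.002  0.     1.   ] lean deg 0.1
0.13 [0.635  0.0414 0.2359]
rotvec [ 0.0003  0.0023 -0.0009] deg 0.1 dxyz [-0.0015  0.0002  0.1152]
0.09 [0.635  0.0414 0.1959]
rotvec [ 0.0003  0.0023 -0.0009] deg 0.1 dxyz [-0.0015  0.0002  0.0752]
0.01 [0.635  0.0414 0.1159]
rotvec [ 0.0003  0.0023 -0.0009] deg 0.1 dxyz [-0.0015  0.0002 -0.0048]
t 16.68 tcp [0.6365 0.0413 0.1207] w 0.0152 F [ 0.3  0.7 -3.9] M [ 0.15  1.2  -0.01] j [-0.12 -0.65 -0.93  0.57 -0.03  0.04]
 jaw [0.173 0.985 0.   ] finger [ 0.646 -0.113 -0.755] z [-0.744  0.131 -0.656]
n 6839
top line y=0.6626 z + -0.0094 ang deg 33.5 resid 0.007243530044418638
x [-0.00972878  0.01177677] extent along 0.015942995241265547 0.1341267005918555
axis pt at z=0 [0.     0.0014 0.    ] tip(tool) [0.     0.0749 0.111 ]
bolt dir world (tip->head) [ 0.263 -0.046  0.964] tip world [ 0.6024  0.0473 -0.0087]
```

View pics/s15c.png

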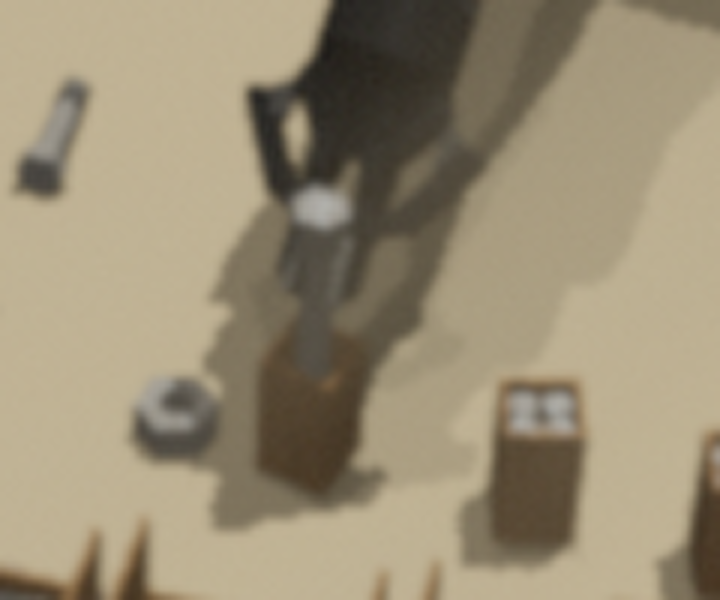

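View pics/w15.png

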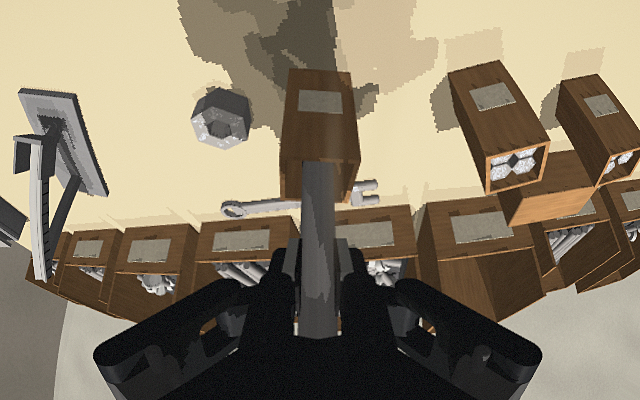

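The bolt is inside the carton (tip about 12 mm above its floor). The last axis fit mixed in carton points, so I'm ignoring it. I'll lower the rest gently.

Emit:
step_arm --deltas '[{"rot": [0, 0, 0], "xyz": [-0.0008, 0.0004, -0.005], "hand": 1}, {"rot": [0, 0, 0], "xyz": [0, 0, -0.004], "hand": 1}, {"rot": [0, 0, 0], "xyz": [0, 0, 0], "hand": 1}, {"rot": [0, 0, 0], "xyz": [0, 0, 0], "hand": 1}]'

```text
time_s: 17.27
ee_pos: [0.6354, 0.0417, 0.111]
tool_rot: [-0.318, 0.697, 0.585, -0.267]
force: [1.8, 0.4, -3.6]
gripper_width: 0.015
```

Emit:
step_arm --deltas '[{"rot": [0, 0, 0], "xyz": [0, 0, -0.0015], "hand": 1}, {"rot": [0, 0, 0], "xyz": [0, 0, 0], "hand": 1}]'

```text
time_s: 17.52
ee_pos: [0.6354, 0.0417, 0.1094]
tool_rot: [-0.318, 0.697, 0.585, -0.267]
force: [0.2, 0.2, -3.8]
gripper_width: 0.0146
```

Emit:
step_arm --deltas '[{"rot": [0, 0, 0], "xyz": [0, 0, -0.001], "hand": 1}, {"rot": [0, 0, 0], "xyz": [0, 0, 0], "hand": 1}]'

```text
time_s: 17.77
ee_pos: [0.6354, 0.0417, 0.1084]
tool_rot: [-0.318, 0.697, 0.585, -0.267]
force: [-0.1, -0.0, -3.7]
gripper_width: 0.0147
```

Emit:
step_arm --deltas '[{"rot": [0, 0, 0], "xyz": [0, 0, -0.001], "hand": 1}, {"rot": [0, 0, 0], "xyz": [0, 0, 0], "hand": 1}]'

```text
time_s: 18.02
ee_pos: [0.6354, 0.0417, 0.1075]
tool_rot: [-0.318, 0.697, 0.585, -0.267]
force: [-0.1, -0.0, -3.5]
gripper_width: 0.0151
```

Emit:
step_arm --deltas '[{"rot": [0, 0, 0], "xyz": [0, 0, -0.0012], "hand": 1}, {"rot": [0, 0, 0], "xyz": [0, 0, 0], "hand": 1}]'

```text
time_s: 18.27
ee_pos: [0.636, 0.0416, 0.1074]
tool_rot: [-0.318, 0.697, 0.585, -0.267]
force: [-2.1, 0.7, 1.4]
gripper_width: 0.015
```

The tip has touched the floor: Fz went from −3.5 to +1.4 N. I'll open slowly.

Emit:
step_arm --deltas '[{"rot": [0, 0, 0], "xyz": [0, 0, 0], "hand": 0.6}, {"rot": [0, 0, 0], "xyz": [0, 0, 0], "hand": 0.4}, {"rot": [0, 0, 0], "xyz": [0, 0, 0], "hand": 0.2}, {"rot": [0, 0, 0], "xyz": [0, 0, 0], "hand": 0.0}, {"rot": [0, 0, 0], "xyz": [0, 0, 0], "hand": -0.2}, {"rot": [0, 0, 0], "xyz": [0, 0, 0], "hand": -0.2}]'

```text
time_s: 19.02
ee_pos: [0.6354, 0.0417, 0.1063]
tool_rot: [-0.318, 0.697, 0.585, -0.267]
force: [0.2, -0.4, -0.1]
gripper_width: 0.051
```

```bash
python3 - <<'E'
from h import *
st();snap('wrist','w16');snap('scene','s16')
a=load('s16.npz')['p'][180:280,310:430,::-1];a=cv2.resize(a,(600,500),interpolation=cv2.INTER_CUBIC);cv2.imwrite('pics/s16c.png',a)
E
```

```text
t 19.02 tcp [0.6354 0.0417 0.1063] w 0.051 F [ 0.2 -0.4 -0.1] M [0.12 0.6  0.04] j [-0.12 -0.64 -0.95  0.54 -0.03  0.04]
 jaw [0.173 0.985 0.   ] finger [ 0.645 -0.113 -0.756] z [-0.744  0.131 -0.655]
```

View pics/w16.png

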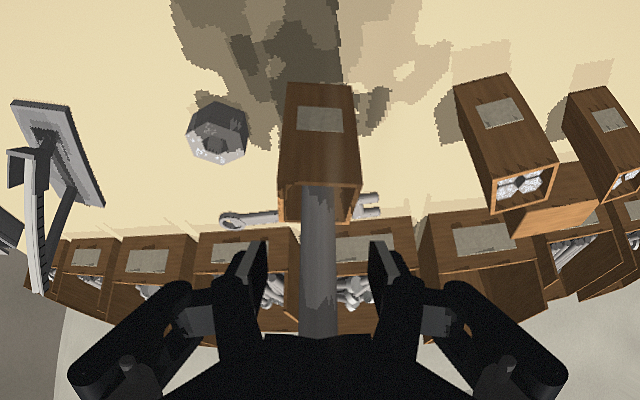

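View pics/s16c.png

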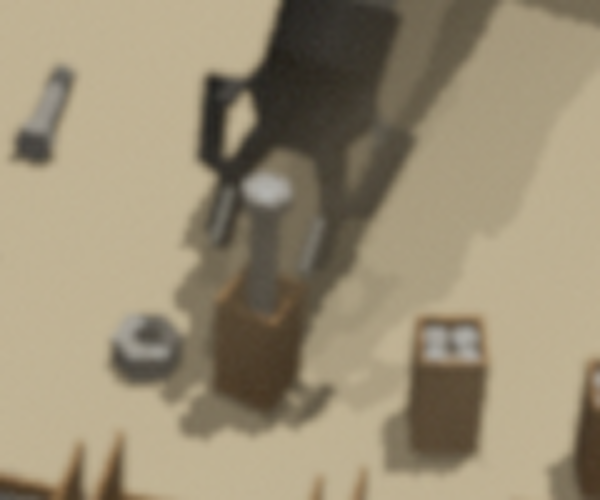

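The bolt stands in the carton with its head up, and the jaws are clear on both sides. I'll check that the retreat path stays within the joint limits.

```bash
python3 - <<'E'
import numpy as np
from kin import ik
for r,z,p in((.6368,.1063,49.2),(.617,.129,49.2),(.604,.144,49.2),(.59,.16,49.2),(.6,.17,60),(.6,.2,60),(.6,.25,60)): print(r,z,p,np.round(ik(r,z,np.radians(p)),3))
E
```

```text
0.6368 0.1063 49.2 [-0.656 -0.961  0.553  0.   ]
0.617 0.129 49.2 [-0.767 -0.985  0.641  0.   ]
0.604 0.144 49.2 [-0.838 -0.996  0.7    0.   ]
0.59 0.16 49.2 [-0.91  -1.005  0.763  0.   ]
0.6 0.17 60 [-0.591 -0.714  0.924  0.   ]
0.6 0.2 60 [-0.591 -0.66   0.979  0.   ]
0.6 0.25 60 [-0.58  -0.561  1.066  0.   ]
```

Emit:
step_arm --deltas '[{"rot": [0, 0, 0], "xyz": [-0.0086, 0.0015, 0.0101], "hand": -0.2}, {"rot": [0, 0, 0], "xyz": [-0.0086, 0.0015, 0.0101], "hand": -0.2}, {"rot": [0, 0, 0], "xyz": [-0.0086, 0.0015, 0.0101], "hand": -0.2}, {"rot": [0.011, 0.06, 0], "xyz": [-0.005, 0.001, 0.012], "hand": -0.2}, {"rot": [0.021, 0.118, 0], "xyz": [-0.01, 0.001, 0.03], "hand": -0.2}, {"rot": [0.021, 0.118, 0], "xyz": [-0.01, 0.001, 0.04], "hand": -0.2}, {"rot": [0.021, 0.118, 0], "xyz": [-0.02, 0.001, 0.04], "hand": -0.2}, {"rot": [0.021, 0.118, 0], "xyz": [-0.04, 0.001, 0.02], "hand": -0.2}]'

```text
time_s: 20.12
ee_pos: [0.525, 0.051, 0.2814]
tool_rot: [-0.493, 0.586, 0.493, -0.413]
force: [-0.4, -0.4, -0.8]
gripper_width: 0.0511
```

Emit:
step_arm --deltas '[{"rot": [0, 0, 0], "xyz": [-0.04, 0, 0], "hand": -0.2}, {"rot": [0, 0, 0], "xyz": [-0.02, 0, 0], "hand": -0.2}, {"rot": [0, 0, 0], "xyz": [0, 0, 0], "hand": -0.2}, {"rot": [0, 0, 0], "xyz": [0, 0, 0], "hand": -0.2}]'

```text
time_s: 20.62
ee_pos: [0.4652, 0.0511, 0.2786]
tool_rot: [-0.493, 0.586, 0.493, -0.413]
force: [-0.6, 0.1, -0.3]
gripper_width: 0.0512
```

```bash
python3 - <<'E'
from h import *
st();snap('wrist','w17');snap('scene','s17');snap('top','t17')
a=load('s17.npz')['p'][160:290,200:460,::-1];a=cv2.resize(a,(780,390),interpolation=cv2.INTER_CUBIC);cv2.imwrite('pics/s17c.png',a)
for f,P in(('w17.npz',wpts),('s17.npz',pts),('t17.npz',pts)):
    D=load(f);W=P(D);x,y,z=W[...,0],W[...,1],W[...,2]
    n=(abs(x-.629)<.045)&(abs(y-.043)<.045)
    for z0,z1 in((.09,.14),(.155,.18)):
        m=n&(z>z0)&(z<z1)
        if m.sum()>3: print(f,z0,m.sum(),W[m].mean(0).round(4),W[m][:,2].max().round(4))
a,b=load('s13.npz')['p'].astype(int),load('s17.npz')['p'].astype(int)
# bystanders before/after (top)
D0,D1=load('top0.npz'),load('t17.npz');W0,W1=pts(D0),pts(D1)
for nm,(px,py,h) in dict(nut=(.6305,-.029,.03),flange=(.39,.27,.04),spanner=(.74,0,.04),box=(.74,.25,.04),jar=(.48,-.42,.04),short=(.42,-.15,.03)).items():
    o=[]
    for W in(W0,W1):
        m=(abs(W[...,0]-px)<(.06))&(abs(W[...,1]-py)<(.1 if nm=='spanner' else .06 if nm!='nut' else .035))&(W[...,2]>.004)&(W[...,2]<.12);o.append(W[m].mean(0).round(4) if m.sum() else None);o.append(m.sum())
    print(nm,o)
E
```

```text
t 20.62 tcp [0.4652 0.0511 0.2786] w 0.0512 F [-0.6  0.1 -0.3] M [ 0.02  0.16 -0.01] j [-0.17 -0.51 -0.37  1.54  0.    0.  ]
 jaw [0.173 0.985 0.002] finger [ 0.171 -0.029 -0.985] z [-0.97   0.171 -0.173]
w17.npz 0.09 381 [0.6236 0.0446 0.1163] 0.14
w17.npz 0.155 495 [0.6268 0.0442 0.1624] 0.166
s17.npz 0.09 72 [0.6394 0.0447 0.115 ] 0.1397
s17.npz 0.155 61 [0.6349 0.0444 0.1621] 0.1672
t17.npz 0.09 23 [0.6253 0.0408 0.1097] 0.1284
t17.npz 0.155 116 [0.6298 0.0443 0.1643] 0.1693
nut [array([ 0.6301, -0.0291,  0.0188]), np.int64(194), array([ 0.6303, -0.0292,  0.0183]), np.int64(198)]
flange [array([0.3937, 0.273 , 0.011 ]), np.int64(499), None, np.int64(0)]
spanner [array([0.7775, 0.0032, 0.0208]), np.int64(878), array([0.7791, 0.0026, 0.0205]), np.int64(893)]
box [array([0.7583, 0.2567, 0.042 ]), np.int64(1223), array([0.7589, 0.2568, 0.0424]), np.int64(1210)]
jar [array([ 0.4766, -0.4179,  0.0662]), np.int64(620), array([ 0.477 , -0.4179,  0.0669]), np.int64(611)]
short [array([ 0.4228, -0.1616,  0.0169]), np.int64(284), array([ 0.4213, -0.1611,  0.0164]), np.int64(299)]
```

View pics/s17c.png

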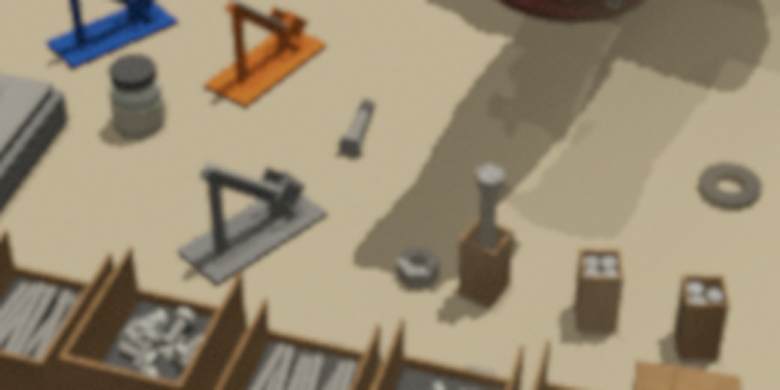

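View pics/t17.png

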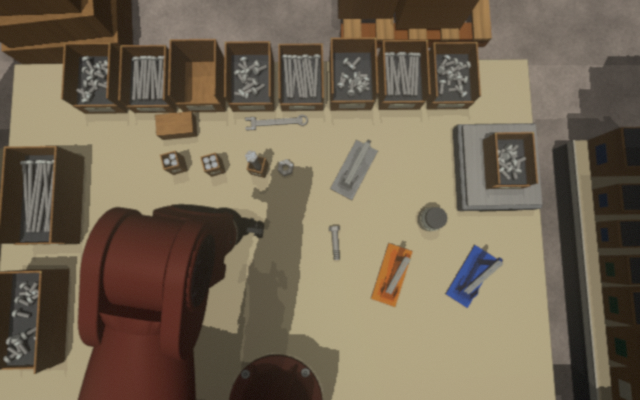

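View pics/w17.png

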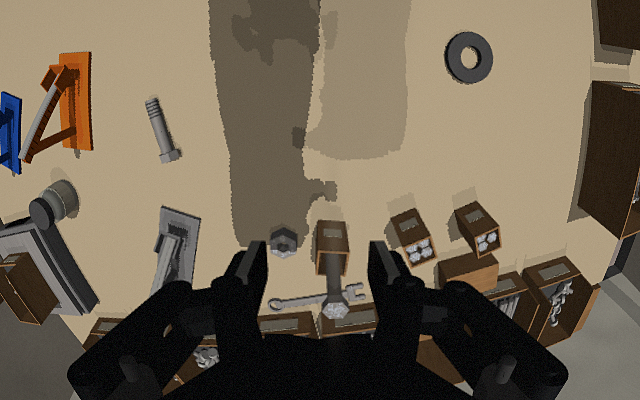

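The head top is at z ≈ 0.165, which is exactly floor + 162 mm, and the head is centred over the carton at (0.629, 0.044). The nut, spanner, box, jar and short bolt are unmoved. The arm hides the ring in the top view, but the scene and wrist views show it undisturbed. Handing in.

```bash
python3 -c "
from workcell import *
print(finish_job())"
```

```text
the job is handed in; nothing more can be done
None
```

I laid the long bolt in the grey gauge and let go of it there. I then regripped it and lowered it tip-down into the empty carton, and handed the job in at about 21 s. No verdict was reported.

**Gauge:** The tip met the foot plate with about 7 N, within about 0.5 mm of where I expected it. After release the bolt lay along the rail, with its head running from 149 to 161 mm up the slope.

**Carton:** The tip touched the carton floor before I let go. Afterwards the head top was at z ≈ 0.165 m, which is the carton floor plus 162 mm. The head was centred over the carton, and the gripper was well clear.

**Other things on the counter:** The nut, spanner, box, jar and short bolt measured within about 2 mm of where they started.

**Checks that failed or disagreed:**
- **Ring:** the arm hid it in the last top view, so I only judged it by eye as unmoved in the other two cameras.
- **Camera offset:** the top and wrist cameras differed by 1–2 mm, and I corrected for this.
- **Gripper width:** it read 15 mm on the 18 mm shank throughout.
- **Joint 2:** it reached its −0.84 rad limit, and the move fell slightly short, while backing away from the gauge.
- **Axis fit:** one wrist-camera fit of the bolt inside the carton was spoiled by carton points, and I discarded it.

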